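Set up a gel casting tray: level it, stand in the dams and combs

ROBOT

A 7-joint arm with a two-finger parallel gripper is mounted at the origin on the work surface. World frame = base frame: x ahead of the robot, y to its left, z up, the work surface at z = 0. Lengths are in m, angles in rad, forces in N, time in s.
With the tool pointing down it reaches from about 0.4 to 0.9 m from the base axis. Payload 5.5 kg.
Tool frame: the origin (TCP) lies at the very end of the fingers, on their centre line; the grasp point (between the pads) lies 19 mm behind it (robot.grip_depth is the distance from the TCP to the grasp point, in m); x points along the fingers, z is the direction in which the jaws open and shut, and the axes are right-handed (so a half turn about x gives the same grasp; the last joint's range is limited). The gripper opens to 92 mm and grips with 3 to 60 N. Pads are 19 mm wide; open, the fingers measure 130 mm over their backs; the gripper's body (75 mm by 190 mm) begins 47 mm behind the grasp point.
Start: joints at [1.425, 0.501, -0.427, 1.55, 0.221, 1.138, -0.21], TCP at [0.258, -0.596, 0.227] pointing down, gripper open.
Joint ranges: [-2.88, 2.88], [-0.31, 2.03], [-1.54, 1.56], [0.2, 2.42], [-1.41, 4.55], [0.19, 2.02], [-2.57, 2.57]. Speed limits (rad/s): [2.57, 2.57, 3.14, 3.14, 3.14, 3.14, 3.14].

INTERFACE

Orientations are given as [roll, pitch, yaw] about the fixed x, y, z axes, in that order (R = Rz(yaw) Ry(pitch) Rx(roll)).
In Python, from station import robot gives the robot as it stands.
- The arm moves only by the tool send_rows, never from a script. Its arguments are lists of equal length, an entry for each row: "travel": the shift along the tool's x, y, z in m, a list of three; "angular": the turn, a rotation vector about the tool's x, y, z in degrees, a list of three; "hand": the finger opening in m, from 0 to 0.0918. A call has 1 to 20 rows; each row shifts and turns the commanded pose from where the row before left it, along the tool's axes as they then stand; what a row does not reach is not made up. A row lasts 1/10 s, in which the tool goes at most 50 mm and 8.59 degrees, less where a joint would pass 70% of its speed; a pose out of reach is approached as far as the arm can. A call is refused whole if a number of a shift passes 0.05 or a number of a turn 8.59, either way. A call with a gripper value outside its range is refused whole. The fingers move at their own pace and stop on an object; the grip force is fixed at half the most. Time passes only in rows, so rows that do not move let the fingers close. It gives the time, the measured TCP pose, the force and the opening at its end, in the units of the state.
- robot.observe(): the state, without advancing time (a new reading comes with each control period).
- robot.get_image(name): name is "scene" or "top" or "wrist"; returns (picture, depth): 400x640x3 uint8, red, green, blue; 400x640 float32, m along the optical axis (not along the pixel's ray), 0 where there is no reading.
- robot.get_calibration(name): a dict with "vertical_fov" (degrees; the focal length in pixels is half the picture's height over the tangent of half this angle, whatever the lens; pixels are square), "cx", "cy" (the principal point, pixels), "D" ([k1, k2, p1, p2, k3] as OpenCV has them; the pictures are not rectified), "origin" and "rotation" of the camera in the world. Camera axes: x right, y down, z forward; pixel columns grow to the right and rows downward; lengths in m; the calibration is good to about 2 mm. A picture is of the moment at which its call begins: read the wrist's pose just before it. get_calibration takes no time and is no camera call; for the wrist camera it gives the pose at the moment of the call.
- robot.job_done(): hands the job in, once; it reports no verdict.
The state is a dict: "time_s": time; "qpos": joint angles; "joint_vel": joint speeds; "joint_efforts": joint torques, N m; "eef_pos": TCP position; "eef_rot": TCP orientation; "wrist_force": force on the tool from outside, world axes, zero at the start; "wrist_torque": the same for the moment, N m; "width": finger opening in m.
Only numpy, scipy, OpenCV 4.12 (cv2) and the standard library are available. Lean on these libraries where they do the work, as an engineer would, in place of code of your own. Each camera call takes 0.05 s, during which the arm holds its last target.

TASK

Get the gel casting tray ready for pouring: first, while the tray is still empty, turn the levelling screw until the orange ball of the level rests midway between its two black rings and let go of the screw. Then stand one blue dam fully down in each of the two end grooves of the tray, and stand every red comb that is in the comb stand upright in a pair of slots of its own in the tray walls, fully home. Do not knock over or push about the amber jar or the beaker.

Things in the scene. Friction and masses are not known exactly. Their poses are not given: they have to be found in the camera images.
- level_mark (a point): Ball level on the far long side of the white levelling plate: an 80 mm clear tube between dark end blocks, with two black rings 19 mm apart. The point lies at the middle of the tube, midway between the rings. Its y axis runs along the tube, pointing away from the levelling screw; z is up.
- ball_c (a point): Centre of the orange ball (12 mm) in the level. It runs along the tube, up to about 24 mm from the middle, towards the lower end of the plate, and is driven by the levelling screw: 5 mm for each radian of turn. Clockwise (seen from above) raises the screw's end of the plate and sends the ball towards +y of level_mark; counter-clockwise brings it back towards the screw. At the start the ball is 10 to 22 mm to the +y side.
- screw_grip (a point): Levelling screw with a black wing handle, upright at the near corner of the plate, past the end of the tray (55 mm to the near side of the tray's middle line). The wing is 46 mm long, 12 mm thick and 30 mm tall; the point is its centre, about 102 mm above the table; x is along the wing, z up. It turns with slight friction (0.06 N m), stays where it is left and has stops 5 rad either side of level; it takes several grasps.
- tray (a point): Centre of the floor of the pale blue casting tray (fixed on the plate, about 41 mm above the table). Floor 124 x 256 mm; two 12 mm thick walls, 36 mm high above the floor, run along y at x = -56 and +56 mm (inner faces 100 mm apart). Each wall has four open-topped slots facing one another across the tray; the ends are open, with an upright groove pair near each end. z is up.
- slot1 (a point): First comb place, 69 mm from the tray centre on the screw's side: the point lies midway between the walls, at the height of the slot bottoms (20 mm above the tray floor, 16 mm below the wall tops). x runs across the tray from slot to slot: a comb stands along x. The slots are 10 mm wide with a 4 mm 45 degree lead-in. A seated comb's centre is 16.5 mm above this point.
- slot2 (a point): Second comb place, 23 mm from the tray centre on the screw's side; otherwise as slot1.
- slot3 (a point): Third comb place, 23 mm from the tray centre on the side away from the screw; otherwise as slot1.
- slot4 (a point): Fourth comb place, 69 mm from the tray centre on the side away from the screw; otherwise as slot1.
- groove1 (a point): Dam place at the screw's end of the tray, 112 mm from the tray centre: the point lies on the tray floor, midway between the walls and mid-groove. x runs across the tray: a dam stands along x. The groove is 22 mm wide, formed by 12 mm deep ribs on both walls as tall as the walls. A seated dam's centre is 29 mm above this point.
- groove2 (a point): Dam place at the other end of the tray; otherwise as groove1.
- dam1_c (a point): Blue dam, a flat block 90 mm long (x), 18 mm thick (y), 58 mm tall (z): the lower 38 mm full length, with a slightly narrower black rubber foot (84 x 13 mm, lowest 5 mm), and a middle grip 44 mm long and 20 mm tall on top, 18 mm thick too. The point is its centre, half-way up. It starts standing in a shallow white draining tray (16 mm rim, 5 mm floor). Mass about 0.14 kg.
- dam2_c (a point): The second blue dam, the same as dam1; either may go in either groove.
- stand: Grey and white comb stand, loose, 1.3 kg: base 140 (x) x 196 (y) x 12 mm, two white slotted walls along y, 36 mm high above the base, with four slot pairs 46 mm apart along y, as in the tray. Origin: centre of its underside. Combs in it stand along its x.
- comb1_c (a point): Red gel comb, 67 mm tall (z): teeth below (88 mm wide, 4 mm thick, 17 mm tall), a spine bar 120 mm long (x), 8 mm thick (y), 22 mm tall, which sits in the slots, and a middle grip tab with a white patch on top, 34 mm wide, 8 mm thick, 28 mm tall. The point is its centre, 33.5 mm above the tooth tips; x along the spine, z up. Mass about 0.06 kg. Two to four of the four combs are there, standing in the comb stand; an absent one has no pose.
- comb2_c (a point): Another red comb like comb1, or absent.
- comb3_c (a point): Another red comb like comb1, or absent.
- comb4_c (a point): Another red comb like comb1, or absent.
- amber: Amber jar with a black cap, 76 mm across and 145 mm tall, a bystander beyond the tray. Origin: centre of its underside.
- beaker: Glass beaker, 72 mm across and 95 mm tall, a bystander beyond the tray. Origin: centre of its underside.

How it is judged:
By the outcome, as a careful person would: the job done as asked, in the order asked, and still so for the second after the job is handed in, with the robot touching nothing.
Of comb1, comb2, comb3, comb4 only 2 to 4 are there at a start; the rules pass over those that are not, and their reading is None.
At some moment in a run one of stand may be knocked a few centimetres aside while the robot is not near it.
It also fails if it takes over 192 s, if anything falls off the work surface, if the arm or the gripper's body presses on something with over 40 N, if the wrist force passes 120 N, or if a joint passes its speed limit or range.

## Working session

There is one attempt and no reset: what is moved stays moved. The work goes in short steps, Python scripts to look and compute and a tool call to move; the robot and the scene stay as the last step left them, time stands still between calls to the robot, and variables do not carry over. Pictures are saved under pics/ and viewed, and the job is handed in when it is done.

Besides the shell and the picture viewer there is one more tool, called after "Call:" by a JSON object that holds its "op" and its "data". send_rows: Moves the arm, as the interface text tells. Its arguments: {"type":"object","properties":{"travel":{"type":"array"},"angular":{"type":"array"},"hand":{"type":"array"}},"required":["travel","angular","hand"]}

```bash
ls; mkdir -p pics; python3 - <<'E'
from station import robot
import cv2
s=robot.observe();print(s)
for n in ("scene","top","wrist"):
    c=robot.get_calibration(n);print(n,c)
    p,d=robot.get_image(n)
    cv2.imwrite(f"pics/a_{n}.png",p[:,:,::-1])
    import numpy as np
    np.save(f"pics/a_{n}_d.npy",d);np.save(f"pics/a_{n}_p.npy",p)
E
```

```text
pics
{'time_s': 0.0, 'qpos': array([ 1.42520301,  0.50184734, -0.42676283,  1.55144538,  0.2208216 ,
        1.13826982, -0.21026291]), 'joint_vel': array([ 1.75031842e-03,  7.18979553e-05,  7.16031626e-06,  7.05216604e-04,
        7.35624661e-06,  5.03187592e-04, -5.37363158e-04]), 'joint_efforts': array([-4.53405573e-05, -5.66591370e+01, -5.81664383e+00, -2.79107398e+01,
       -6.88970019e-02,  3.09720787e-02,  2.01209918e-04]), 'eef_pos': array([ 0.25804184, -0.59583578,  0.22567808]), 'eef_rot': array([3.12039342, 1.56888379, 1.95846562]), 'wrist_force': array([-0.14584674, -0.53972783,  0.34235811]), 'wrist_torque': array([ 0.00788247, -0.04796619, -0.0758397 ]), 'width': 0.09193529253128982}
scene {'vertical_fov': 45.47237828235038, 'cx': 318.5467815016497, 'cy': 194.16165721507372, 'D': array([-0.10195841,  0.        ,  0.        ,  0.        ,  0.        ]), 'origin': array([ 1.18726324, -0.52616107,  0.91806396]), 'rotation': array([-2.38279609e+00,  2.37334474e-03,  9.04805231e-01])}
top {'vertical_fov': 52.836531651327455, 'cx': 316.2614720175869, 'cy': 195.02645869428417, 'D': array([0.02444215, 0.        , 0.        , 0.        , 0.        ]), 'origin': array([ 0.4988167 , -0.05200261,  1.08047642]), 'rotation': array([-3.0538705 ,  0.02301641, -1.55128936])}
wrist {'vertical_fov': 71.61357834138111, 'cx': 323.1121104116963, 'cy': 204.01428730395335, 'D': array([-0.00765344,  0.        ,  0.        ,  0.        ,  0.        ]), 'origin': array([ 0.32379605, -0.56783503,  0.38162862]), 'rotation': array([ 2.87110623e+00,  1.38724650e-03, -1.16237927e+00])}
```

View pics/a_top.png

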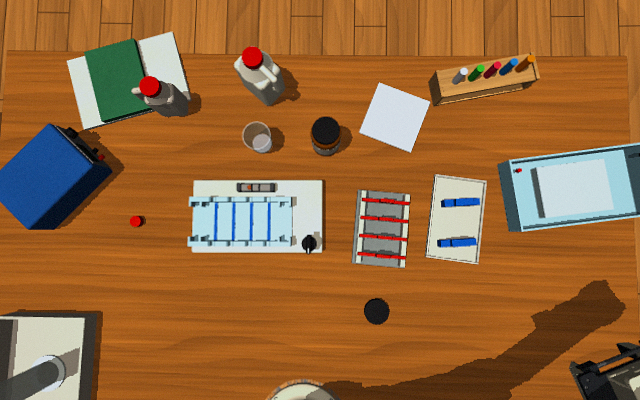

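View pics/a_scene.png

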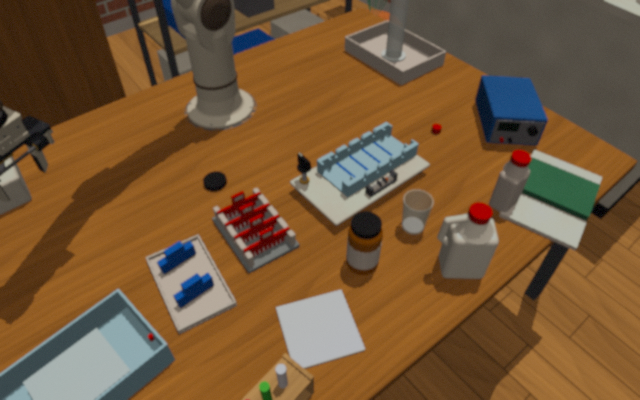

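View pics/a_wrist.png

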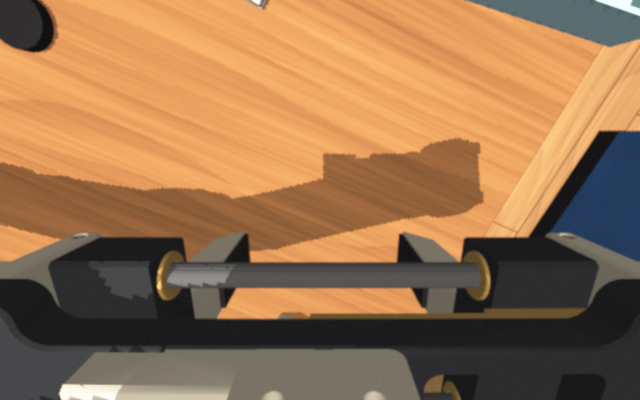

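```bash
cat > h.py <<'E'
import numpy as np, cv2
from scipy.spatial.transform import Rotation as Ro
def snap(name):
    from station import robot
    c=robot.get_calibration(name); p,d=robot.get_image(name)
    return p,d,c
def K(c):
    f=200/np.tan(np.radians(c['vertical_fov'])/2)
    return np.array([[f,0,c['cx']],[0,f,c['cy']],[0,0,1.]])
def R(c): return Ro.from_euler('xyz',c['rotation']).as_matrix()
def rays(c,uv):
    uv=np.asarray(uv,float).reshape(-1,1,2)
    n=cv2.undistortPoints(uv,K(c),c['D']).reshape(-1,2)
    return np.c_[n,np.ones(len(n))]
def onplane(c,uv,z):
    r=rays(c,uv)@R(c).T; o=np.array(c['origin'])
    return o+r*((z-o[2])/r[:,2])[:,None]
def bydepth(c,uv,d):
    r=rays(c,uv); return np.array(c['origin'])+(r*np.asarray(d).reshape(-1,1))@R(c).T
def cloud(c,d):
    v,u=np.mgrid[0:400,0:640]
    P=bydepth(c,np.c_[u.ravel(),v.ravel()],d.ravel()).reshape(400,640,3)
    P[d<=0]=np.nan
    return P
def proj(c,P):
    P=np.asarray(P,float).reshape(-1,3); Rm=R(c)
    return cv2.projectPoints((P-np.array(c['origin']))@Rm,np.zeros(3),np.zeros(3),K(c),c['D'])[0].reshape(-1,2)
def save(p,name,box=None,s=1):
    if box is not None: p=p[box[1]:box[3],box[0]:box[2]]
    cv2.imwrite(f'pics/{name}.png',cv2.resize(p[:,:,::-1],None,fx=s,fy=s,interpolation=cv2.INTER_CUBIC))
def hsv(p): return cv2.cvtColor(p,cv2.COLOR_RGB2HSV)
def rect(mask,amin=10):
    cs,_=cv2.findContours(mask.astype(np.uint8),cv2.RETR_EXTERNAL,cv2.CHAIN_APPROX_NONE)
    return [(cv2.contourArea(c),cv2.minAreaRect(c)) for c in cs if cv2.contourArea(c)>amin]
E
python3 - <<'E'
from h import *
from station import robot
p=np.load('pics/a_top_p.npy');d=np.load('pics/a_top_d.npy');c=robot.get_calibration('top')
save(p,'b_top1',(180,165,340,265),5)
save(p,'b_top2',(340,165,500,275),5)
P=cloud(c,d)
print(P[300,300],P[195,250])
H=hsv(p)
red=((H[...,0]<6)|(H[...,0]>174))&(H[...,1]>150)&(H[...,2]>90)
blue=(H[...,0]>105)&(H[...,0]<125)&(H[...,1]>150)&(H[...,2]>80)
for n,m in(('red',red),('blue',blue)):
    m=m.copy(); m[:,:345]=0; m[:165]=0;m[275:]=0
    for a,r in rect(m,15): 
        print(n,a,np.round(r[0],1),np.round(r[1],1),r[2],np.round(onplane(c,[r[0]],0.06),4), np.round(P[int(r[0][1]),int(r[0][0])],3))
E
```

```text
[0.31581513 0.01192521 0.00333967] [0.58726132 0.14703325 0.03592858]
red 112.5 [381.5 255.4] [47.4  3.9] 5.19442892074585 [[ 0.4396 -0.1928  0.06  ]] [ 0.442 -0.189  0.082]
red 62.5 [392.  237.8] [28.3  3.2] 5.19442892074585 [[ 0.4838 -0.2188  0.06  ]] [ 0.486 -0.213  0.082]
red 37.5 [367.5 235.5] [ 3. 17.] 90.0 [[ 0.4882 -0.1576  0.06  ]] [ 0.489 -0.157  0.054]
red 69.0 [393.  219.5] [28.4  3.7] 5.710592269897461 [[ 0.5298 -0.2213  0.06  ]] [ 0.531 -0.222  0.054]
red 39.0 [368.5 217.5] [ 3. 17.] 90.0 [[ 0.5335 -0.1597  0.06  ]] [ 0.535 -0.159  0.052]
red 113.5 [385.5 200.4] [47.3  4.6] 4.899093151092529 [[ 0.5776 -0.2023  0.06  ]] [ 0.577 -0.198  0.082]
blue 52.5 [445.3 242.7] [ 6.6 10. ] 81.8698959350586 [[ 0.4743 -0.351   0.06  ]] [ 0.476 -0.356  0.04 ]
blue 142.5 [463.8 241.9] [ 7.3 24. ] 86.18592071533203 [[ 0.4774 -0.3965  0.06  ]] [ 0.48  -0.394  0.061]
blue 49.0 [449. 203.] [ 6. 10.] 90.0 [[ 0.5738 -0.361   0.06  ]] [ 0.575 -0.366  0.042]
blue 140.5 [467.5 201.5] [ 7. 23.] 90.0 [[ 0.5784 -0.4069  0.06  ]] [ 0.579 -0.405  0.063]
```

View pics/b_top1.png

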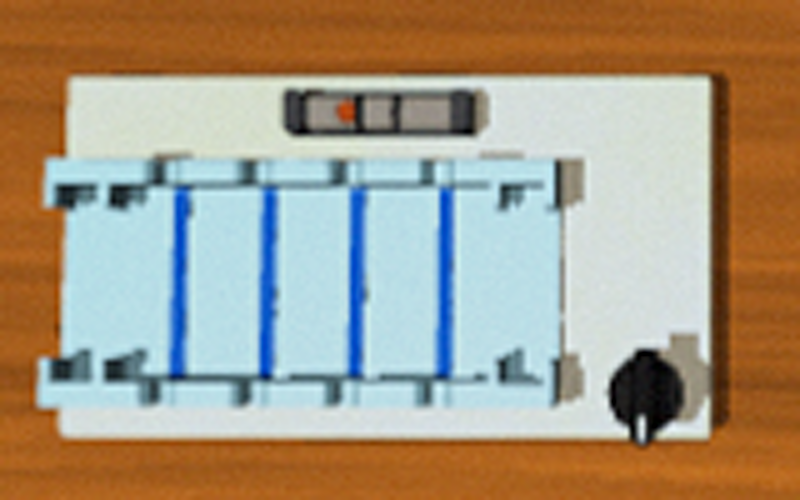

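View pics/b_top2.png

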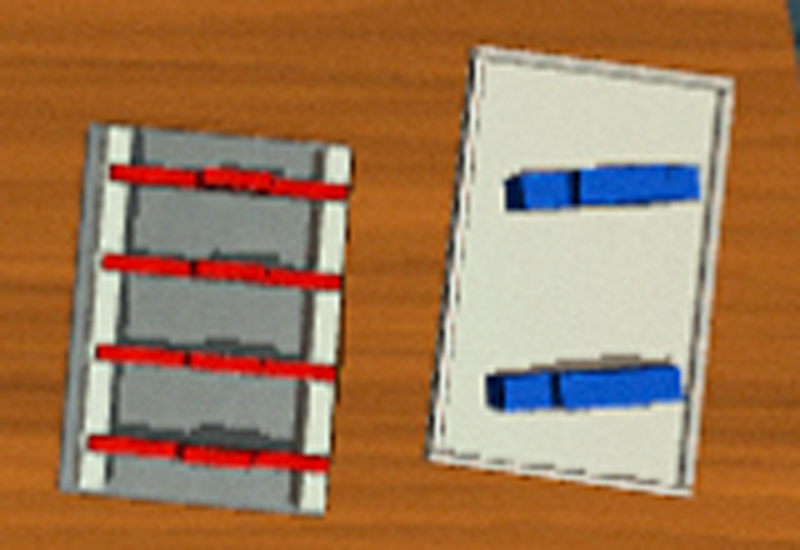

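```bash
cat >> h.py <<'E'
def tool():
    from station import robot
    s=robot.observe(); return s, Ro.from_euler('xyz',s['eef_rot']).as_matrix()
def to(pos,jaw_deg=None,tilt=True):
    """print the tool-frame shift & rotvec to reach TCP pos, jaw (tool z) heading, pointing down; turn then shift in FINAL axes too"""
    s,M=tool(); q=s['qpos']
    yaw=np.degrees(np.arctan2(M[1,2],M[0,2]))
    print('t',round(s['time_s'],2),'pos',np.round(s['eef_pos'],4),'jaw',round(yaw,2),'q',np.round(q,2),'w',round(s['width'],4),'F',np.round(s['wrist_force'],1))
    if pos is None: return
    j=yaw if jaw_deg is None else jaw_deg
    a=np.radians(j); z=np.array([np.cos(a),np.sin(a),0]); x=np.array([0,0,-1.]); y=np.cross(z,x)
    T=np.c_[x,y,z]
    rv=np.degrees(Ro.from_matrix(M.T@T).as_rotvec())
    D=np.array(pos)-s['eef_pos']
    print(' world d',np.round(D,4),' shift now-axes',np.round(M.T@D,4),' shift final-axes',np.round(T.T@D,4),' turn',np.round(rv,2))
E
python3 - <<'E'
from h import *
from station import robot
c=robot.get_calibration('top')
print(onplane(c,[[309,244]],0.11), onplane(c,[[256,187]],0.05))
s,M=tool();print(M)
to((0.45,0.0,0.3),90)
E
```

```text
[[ 0.46570728 -0.01290355  0.11      ]] [[0.60707053 0.12951978 0.05      ]]
[[-5.14027158e-04  9.17584026e-01  3.97541559e-01]
 [ 1.44486241e-03  3.97541878e-01 -9.17582894e-01]
 [-9.99998824e-01  1.02730327e-04 -1.53012999e-03]]
t 0.15 pos [ 0.2582 -0.5959  0.2259] jaw -66.58 q [ 1.43  0.5  -0.43  1.55  0.22  1.14 -0.21] w 0.0917 F [0.5 0.3 0.5]
 world d [0.1918 0.5959 0.0741]  shift now-axes [-0.0733  0.4129 -0.4707]  shift final-axes [-0.0741 -0.1918  0.5959]  turn [-1.5658e+02 -2.0000e-02 -1.2000e-01]
```

Call:
{"op": "send_rows", "data": {"travel": [[0,0,0],[0,0,0],[0,0,0],[-0.006,0.014,-0.032],[-0.006,0.014,-0.032],[-0.006,0.014,-0.032],[-0.006,0.014,-0.032],[-0.006,0.014,-0.032],[-0.006,0.014,-0.032],[-0.006,0.014,-0.032],[-0.006,0.014,-0.032],[-0.006,0.014,-0.032],[-0.006,0.014,-0.032],[-0.006,0.014,-0.032],[-0.006,0.014,-0.032],[-0.006,0.014,-0.032],[-0.006,0.014,-0.032],[0,0,0],[0,0,0]], "angular": [[7.8,0,0],[7.8,0,0],[7.8,0,0],[0,0,0],[0,0,0],[0,0,0],[0,0,0],[0,0,0],[0,0,0],[0,0,0],[0,0,0],[0,0,0],[0,0,0],[0,0,0],[0,0,0],[0,0,0],[0,0,0],[0,0,0],[0,0,0]], "hand": [0.09,0.09,0.09,0.09,0.09,0.09,0.09,0.09,0.09,0.09,0.09,0.09,0.09,0.09,0.09,0.09,0.09,0.09,0.09]}}

```text
time_s: 2.05
eef_pos: [0.4543, -0.1476, 0.3108]
eef_rot: [0.039, 1.57, -1.529]
wrist_force: [-1.1, -0.9, -1.0]
width: 0.0899
```

```bash
python3 - <<'E'
from h import *
to((0.45,0.0,0.3),-90)
p,d,c=snap('wrist'); print(c['origin'],c['rotation'])
save(p,'c_wrist'); import pickle; pickle.dump((p,d,c),open('pics/c.pkl','wb'))
E
```

```text
t 2.05 pos [ 0.4543 -0.1476  0.3108] jaw -89.84 q [ 0.87  0.12 -0.66  1.86  0.08  1.19 -1.38] w 0.0899 F [-1.1 -0.9 -1. ]
 world d [-0.0043  0.1476 -0.0108]  shift now-axes [ 0.0107 -0.0039 -0.1477]  shift final-axes [ 0.0108 -0.0043 -0.1476]  turn [ 0.16  0.02 -0.  ]
[ 0.52588229 -0.14766172  0.46659237] [ 2.87112588e+00 -6.10983392e-04 -1.56835418e+00]
```

View pics/c_wrist.png

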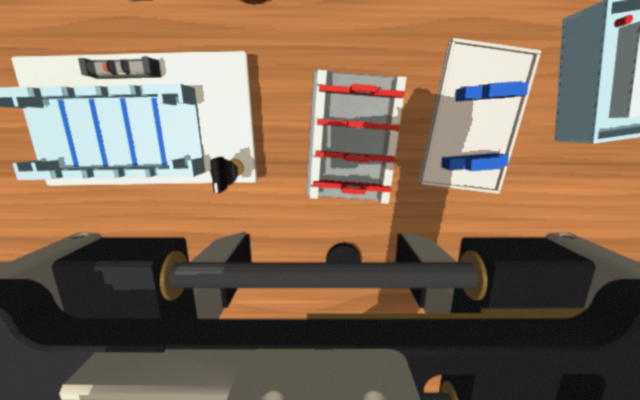

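Call:
{"op": "send_rows", "data": {"travel": [[0.004,-0.003,-0.022],[0.004,-0.003,-0.022],[0.004,-0.003,-0.022],[0.004,-0.003,-0.022],[0.004,-0.003,-0.022],[0.004,-0.003,-0.022],[0.004,-0.003,-0.022],[0.004,-0.003,-0.022],[0.004,-0.003,-0.022],[0.004,-0.003,-0.022],[0,0,0],[0,0,0]], "angular": [[0,0,0],[0,0,0],[0,0,0],[0,0,0],[0,0,0],[0,0,0],[0,0,0],[0,0,0],[0,0,0],[0,0,0],[0,0,0],[0,0,0]], "hand": [0.09,0.09,0.09,0.09,0.09,0.09,0.09,0.09,0.09,0.09,0.09,0.09]}}

```text
time_s: 3.3
eef_pos: [0.4241, 0.0703, 0.2705]
eef_rot: [-0.855, 1.57, -2.427]
wrist_force: [0.3, -0.4, 0.4]
width: 0.0897
```

```bash
python3 - <<'E'
from h import *
to(None)
p,d,c=snap('wrist'); print(c['origin'],c['rotation'])
save(p,'d_wrist',(120,0,560,240),1.8); import pickle; pickle.dump((p,d,c),open('pics/d.pkl','wb'))
E
```

```text
t 3.3 pos [0.4241 0.0703 0.2705] jaw -90.04 q [ 0.61  0.07 -0.86  2.01  0.06  1.09 -1.85] w 0.0897 F [ 0.3 -0.4  0.4]
[0.49570484 0.07008281 0.42625012] [ 2.87051611e+00 -7.23342001e-04 -1.57184898e+00]
```

View pics/d_wrist.png

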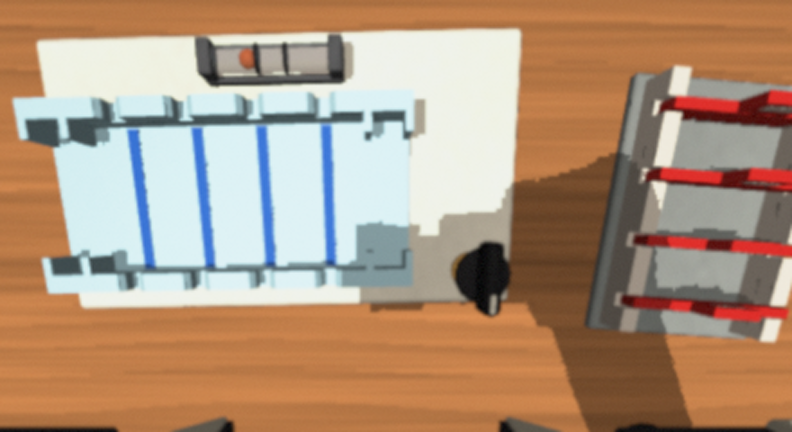

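```bash
python3 - <<'E'
from h import *
import pickle
p,d,c=pickle.load(open('pics/d.pkl','rb'))
H=hsv(p);P=cloud(c,d)
m=(H[...,2]<70)&(P[...,2]>0.1)&(P[...,2]<0.14); m[:, :350]=0; m[:110]=0; m[190:]=0
m[:,430:]=0
q=P[m]; print(len(q),np.nanmean(q,0),np.nanmin(q,0),np.nanmax(q,0))
xy=q[q[:,2]>0.112][:,:2].astype(np.float32); print(len(xy),cv2.minAreaRect(xy))
# stripes
b=((H[...,0]>105)&(H[...,0]<125)&(H[...,1]>150)&(H[...,2]>80)); b[:,330:]=0;b[160:]=0
ends=[]
for a,r in rect(b,40):
    bx=cv2.boxPoints(r); bx=bx[np.argsort(bx[:,1])]; t=bx[:2].mean(0);e=bx[2:].mean(0)
    W=onplane(c,[t,e],0.0415); print(np.round(r[0],1),np.round(W,4).tolist(), np.round(W.mean(0),4)); ends.append(W.mean(0))
print(np.mean(ends,0), [np.nanmedian(P[95:105,190:200],(0,1))])
# level
for n,u in (('ball',(247,58)),('r1',(257,58)),('r2',(286,58)),('wingm',(490,278))):
    uv=np.array(u)/1.8+[120,0]; print(n,uv,onplane(c,[uv],0.06 if n!='wingm' else .117), P[int(uv[1]),int(uv[0])])
# wall top plane: points z .07-.085
w=(P[...,2]>0.070)&(P[...,2]<0.084)&(H[...,0]>80)&(H[...,0]<105)&(H[...,1]>15); w[:,360:]=0;w[180:]=0
q=P[w];print('walls',len(q),np.median(q[:,2]),q.min(0),q.max(0)); print(cv2.minAreaRect(q[:,:2].astype(np.float32)))
E
```

```text
426 [ 0.46819997 -0.00747753  0.11322553] [ 0.44533813 -0.01596393  0.10038568] [ 0.48722866 -0.00321103  0.11812529]
333 ((0.46630507707595825, -0.00935402326285839), (0.04185754060745239, 0.011851571500301361), 0.6290069818496704)
[198.3 110.5] [[0.5628, 0.2353, 0.0415], [0.4682, 0.2336, 0.0415]] [0.5155 0.2344 0.0415]
[232.8 109.4] [[0.5638, 0.1898, 0.0415], [0.4696, 0.1877, 0.0415]] [0.5167 0.1888 0.0415]
[267.4 108.5] [[0.5648, 0.144, 0.0415], [0.4708, 0.1422, 0.0415]] [0.5178 0.1431 0.0415]
[302.2 108. ] [[0.5657, 0.0983, 0.0415], [0.4708, 0.0962, 0.0415]] [0.5183 0.0972 0.0415]
[0.51706222 0.16587949 0.0415    ] [array([0.53087554, 0.23829047, 0.03937641])]
ball [257.22222222  32.22222222] [[0.60314914 0.14698834 0.06      ]] [0.60376465 0.14750889 0.05869806]
r1 [262.77777778  32.22222222] [[0.603131   0.14046876 0.06      ]] [0.60360157 0.14152435 0.05919676]
r2 [278.88888889  32.22222222] [[0.60308471 0.12156707 0.06      ]] [0.6030828  0.12248452 0.06080384]
wingm [392.22222222 154.44444444] [[ 0.46645681 -0.00640052  0.117     ]] [ 0.46673412 -0.00667448  0.11476405]
walls 4275 0.07507140564350462 [0.4542916  0.03863945 0.07002095] [0.58069557 0.29561726 0.07800446]
((0.5172966122627258, 0.16693301498889923), (0.12363345921039581, 0.2557451128959656), 0.9162083864212036)
```

Call:
{"op": "send_rows", "data": {"travel": [[0.005,0,0],[0.005,0,0],[0.005,0,0],[0.005,0,0],[0.005,0,0]], "angular": [[8.5,0,0],[8.5,0,0],[8.5,0,0],[8.5,0,0],[8.5,0,0]], "hand": [0.045,0.045,0.045,0.045,0.045]}}

```text
time_s: 3.85
eef_pos: [0.4239, 0.0683, 0.2468]
eef_rot: [-0.549, 1.567, -2.793]
wrist_force: [0.5, -0.3, -1.1]
width: 0.0547
```

```bash
python3 - <<'E'
from h import *
to(None)
E
```

```text
t 3.85 pos [0.4239 0.0683 0.2468] jaw -128.56 q [ 0.39  0.08 -0.64  2.04  0.06  1.04 -2.52] w 0.0547 F [ 0.5 -0.3 -1.1]
```

Call:
{"op": "send_rows", "data": {"travel": [[0,0,0],[0,0,0],[0,0,0],[0,0,0],[0,0,0],[0.012,0.007,0.013],[0.012,0.007,0.013],[0.012,0.007,0.013],[0.012,0.007,0.013],[0.012,0.007,0.013],[0.012,0.007,0.013],[0,0,0],[0,0,0],[0,0,0]], "angular": [[-8,0,0],[-8,0,0],[-8,0,0],[-8,0,0],[-8,0,0],[0,0,0],[0,0,0],[0,0,0],[0,0,0],[0,0,0],[0,0,0],[0,0,0],[0,0,0],[0,0,0]], "hand": [0.045,0.045,0.045,0.045,0.045,0.045,0.045,0.045,0.045,0.045,0.045,0.045,0.045,0.045]}}

```text
time_s: 5.25
eef_pos: [0.4683, -0.0048, 0.1753]
eef_rot: [-1.168, 1.568, -2.703]
wrist_force: [0.1, 0.6, 0.1]
width: 0.0447
```

```bash
python3 - <<'E'
from h import *
to((0.4663,-0.0085,0.084),-89.4)
E
```

```text
t 5.25 pos [ 0.4683 -0.0048  0.1753] jaw -87.94 q [ 0.48  0.26 -0.6   2.04  0.19  0.9  -1.76] w 0.0447 F [0.1 0.6 0.1]
 world d [-0.002  -0.0037 -0.0913]  shift now-axes [ 0.0913 -0.0018  0.0035]  shift final-axes [ 0.0913 -0.002   0.0036]  turn [1.46 0.07 0.15]
```

Call:
{"op": "send_rows", "data": {"travel": [[0.013,-0.0003,0.0005],[0.013,-0.0003,0.0005],[0.013,-0.0003,0.0005],[0.013,-0.0003,0.0005],[0.013,-0.0003,0.0005],[0.013,-0.0003,0.0005],[0.013,0,0],[0,0,0],[0,0,0],[0,0,0],[0,0,0],[0,0,0]], "angular": [[1.5,0,0],[0,0,0],[0,0,0],[0,0,0],[0,0,0],[0,0,0],[0,0,0],[0,0,0],[0,0,0],[0,0,0],[0,0,0],[0,0,0]], "hand": [0.045,0.045,0.045,0.045,0.045,0.045,0.045,0.045,0.01,0.005,0.005,0.005]}}

```text
time_s: 6.45
eef_pos: [0.4664, -0.0088, 0.0844]
eef_rot: [-0.864, 1.568, -2.425]
wrist_force: [1.8, -2.9, -5.9]
width: 0.0362
```

```bash
python3 - <<'E'
from h import *
to((0.4663,-0.0085,0.084),-89.4)
p,d,c=snap('top'); save(p,'e_top',(180,165,340,265),5)
E
```

```text
t 6.45 pos [ 0.4664 -0.0088  0.0844] jaw -89.45 q [ 0.41  0.41 -0.53  2.11  0.32  0.7  -1.89] w 0.0362 F [ 1.8 -2.9 -5.9]
 world d [-0.0001  0.0003 -0.0004]  shift now-axes [ 0.0004 -0.0001 -0.0003]  shift final-axes [ 0.0004 -0.0001 -0.0003]  turn [-0.05  0.11  0.13]
```

View pics/e_top.png

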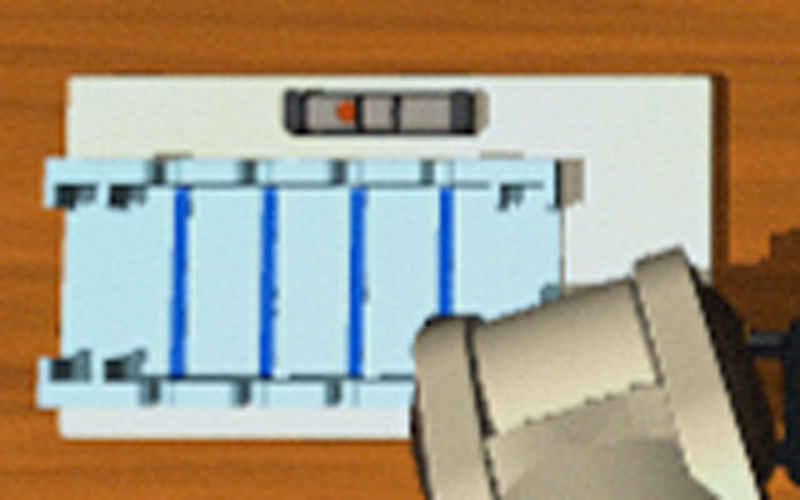

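```bash
python3 - <<'E'
from h import *
import pickle
p,d,c=pickle.load(open('pics/d.pkl','rb'))
P=cloud(c,d)
print(np.round(P[130:180:4,372:412:3,2]*1000).astype(int))
to(None)
E
```

```text
[[                  34                   35                   34
                    36                   35                   34
                    35                   33                   35
                    33                   35                   -3
                    -1                   -2]
 [                  34                   33                   33
                    35                   33                   33
                    89                   35                   33
                    33                   34                   -1
                    -3                   -3]
 [                  34                   34                   34
                    34                   35                   99
                   113 -9223372036854775808                  116
                   114                   34                   -2
                    -2                   -3]
 [                  34                   36                   83
                    86                   86                   99
                   113                  116            
[... 2346 characters left out ...]
               -2                   -2
                   114                  116                  114
                    -2                   -2                   -2
                    -3                   -3]
 [                  -3                   -3                   -1
                    -2                   -2                   -1
                    -1                   -2                   -3
                    -4                   -2                   -2
                    -3                   -2]]
t 6.5 pos [ 0.4664 -0.0088  0.0843] jaw -89.45 q [ 0.41  0.41 -0.53  2.11  0.32  0.7  -1.89] w 0.0362 F [ 1.5 -2.6 -6.3]<stdin>:5: RuntimeWarning: invalid value encountered in cast
```

Call:
{"op": "send_rows", "data": {"travel": [[0,0,0],[0,0,0],[-0.004,0,0],[-0.004,0,0],[0,0,0],[0,0,0],[0,0,0],[0,0,0],[0,0,0],[0,0,0],[0,0,0]], "angular": [[0,0,0],[0,0,0],[0,0,0],[0,0,0],[0,0,0],[0,0,0],[0,0,0],[0,0,0],[0,0,0],[0,0,0],[0,0,0]], "hand": [0.045,0.045,0.045,0.045,0.02,0.005,0.005,0.005,0.005,0.005,0.005]}}

```text
time_s: 7.6
eef_pos: [0.4663, -0.0088, 0.0922]
eef_rot: [-0.956, 1.567, -2.517]
wrist_force: [-0.4, -1.8, -0.4]
width: 0.012
```

Call:
{"op": "send_rows", "data": {"travel": [[0,0,0],[0,0,0],[0,0,0],[0,0,0],[0,0,0],[0,0,0],[0,0,0],[0,0,0],[0,0,0],[0,0,0]], "angular": [[-7,0,0],[-7,0,0],[-7,0,0],[-7,0,0],[-7,0,0],[-7,0,0],[-7,0,0],[-7,0,0],[-7,0,0],[-7,0,0]], "hand": [0.005,0.005,0.005,0.005,0.005,0.005,0.005,0.005,0.005,0.005]}}

```text
time_s: 8.6
eef_pos: [0.4659, -0.0083, 0.0919]
eef_rot: [-2.45, 1.567, -2.784]
wrist_force: [-0.8, 0.1, -4.2]
width: 0.0118
```

```bash
cat >> h.py <<'E'
def level(name=None):
    p,d,c=snap('top'); H=hsv(p)
    m=(H[...,0]<14)&(H[...,1]>140)&(H[...,2]>120); m[:170]=0;m[198:]=0;m[:,:235]=0;m[:,:]=m; m[:,280:]=0
    # tube row region: white plate around; take blob
    v,u=np.nonzero(m); ball=(u.mean(),v.mean()) if len(u) else None
    if name: save(p,name,(180,165,340,265),5)
    print('ball px',ball,len(u), onplane(c,[ball],0.06) if ball else None)
    row=p[180:196,232:282].astype(int).sum(2); print(row[5:10].mean(0).astype(int).tolist())
    return p,d,c
E
python3 - <<'E'
from h import *
to(None); level('f_top')
E
```

```text
t 8.6 pos [ 0.4659 -0.0083  0.0919] jaw -19.14 q [ 0.64  0.47 -0.82  2.1   0.5   0.78 -0.82] w 0.0118 F [-0.8  0.1 -4.2]
ball px (np.float64(254.88059701492537), np.float64(177.23880597014926)) 67 [[0.63111561 0.13144982 0.06      ]]
[652, 652, 660, 632, 464, 193, 204, 190, 130, 301, 451, 438, 438, 439, 440, 440, 442, 427, 276, 133, 231, 340, 419, 445, 449, 421, 270, 143, 354, 449, 441, 444, 438, 443, 442, 435, 446, 417, 226, 211, 209, 160, 123, 347, 410, 492, 681, 668, 664, 667]
```

View pics/f_top.png

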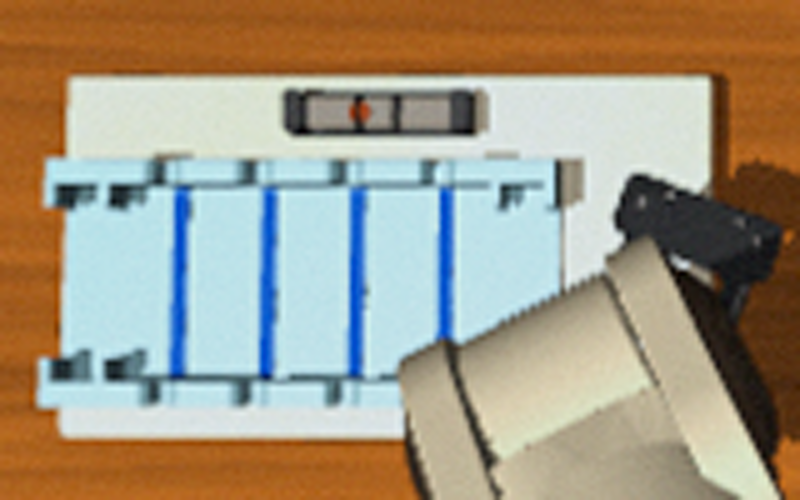

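Call:
{"op": "send_rows", "data": {"travel": [[0,0,0],[0,0,0],[0,0,0],[0,0,0],[0,0,0],[0,0,0],[0,0,0],[0,0,0],[0,0,0],[0,0,0],[0,0,0],[0,0,0],[0,0,0],[0,0,0],[0,0,0]], "angular": [[-7,0,0],[-7,0,0],[-7,0,0],[-7,0,0],[-7,0,0],[-7,0,0],[-7,0,0],[-7,0,0],[-7,0,0],[-7,0,0],[-7,0,0],[-7,0,0],[-7,0,0],[-7,0,0],[0,0,0]], "hand": [0.005,0.005,0.005,0.005,0.005,0.005,0.005,0.005,0.005,0.005,0.005,0.005,0.005,0.005,0.005]}}

```text
time_s: 10.15
eef_pos: [0.465, -0.0088, 0.0914]
eef_rot: [2.063, 1.565, -2.85]
wrist_force: [-2.2, -0.6, -4.3]
width: 0.0117
```

```bash
cat >> h.py <<'E'
def level2(p,c):
    """sub-pixel ball and rings along the tube in the top picture"""
    H=hsv(p)
    sub=slice(183,193)
    m=(H[...,0]<16)&(H[...,1]>120); m=m[sub,240:276]
    sat=np.where(m,H[sub,240:276,1].astype(float),0)
    u=(sat.sum(0)*np.arange(240,276)).sum()/sat.sum(); 
    return u,m.sum()
E
python3 - <<'E'
from h import *
to(None); p,d,c=level('g_top'); print(level2(p,c)); save(p,'g_top2',(232,178,284,196),15)
p0=np.load('pics/a_top_p.npy'); print(level2(p0,c))
E
```

```text
t 10.15 pos [ 0.465  -0.0088  0.0914] jaw 78.51 q [ 0.9   0.68 -1.19  2.09  0.81  0.95  0.62] w 0.0117 F [-2.2 -0.6 -4.3]
ball px (np.float64(255.53947368421052), np.float64(177.80263157894737)) 76 [[0.62968879 0.12970981 0.06      ]]
[651, 649, 650, 623, 445, 186, 209, 180, 126, 297, 450, 436, 423, 433, 431, 433, 434, 440, 394, 113, 179, 341, 302, 287, 299, 350, 295, 115, 322, 445, 440, 438, 440, 439, 439, 437, 449, 402, 226, 201, 210, 156, 118, 344, 413, 490, 673, 665, 657, 660]
(np.float64(254.68173258003768), np.int64(14))
(np.float64(248.89491150442478), np.int64(14))
```

View pics/g_top2.png

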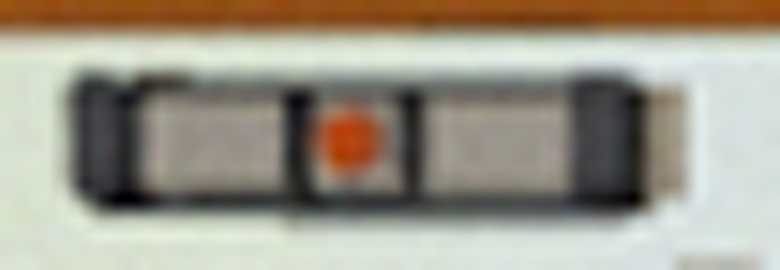

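Call:
{"op": "send_rows", "data": {"travel": [[0,0,0],[0,0,0],[0,0,0],[0,0,0]], "angular": [[-5,0,0],[-5,0,0],[-5,0,0],[0,0,0]], "hand": [0.005,0.005,0.005,0.005]}}

```text
time_s: 10.6
eef_pos: [0.465, -0.009, 0.0914]
eef_rot: [1.901, 1.565, -2.752]
wrist_force: [-2.6, -2.7, -8.8]
width: 0.0119
```

```bash

python3 - <<'E'
from h import *
to(None); p,d,c=level('h_top'); print(level2(p,c)); save(p,'h_top2',(232,178,284,196),15)
E
```

```text
t 10.6 pos [ 0.465  -0.009   0.0914] jaw 93.39 q [ 0.93  0.73 -1.24  2.09  0.86  0.99  0.84] w 0.0119 F [-2.6 -2.7 -8.8]
ball px (np.float64(257.825), np.float64(177.3875)) 80 [[0.63085874 0.12387335 0.06      ]]
[644, 649, 652, 621, 441, 184, 211, 191, 124, 290, 450, 434, 431, 433, 432, 438, 431, 441, 389, 112, 190, 375, 305, 274, 286, 319, 260, 131, 328, 447, 437, 434, 433, 437, 432, 440, 437, 406, 218, 204, 208, 166, 118, 342, 409, 484, 674, 663, 661, 657]
(np.float64(255.35910404624278), np.int64(14))
```

View pics/h_top2.png

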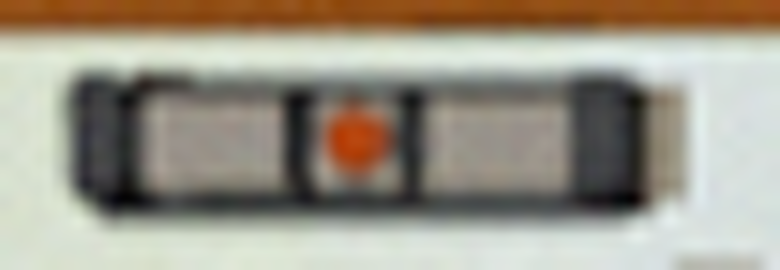

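Call:
{"op": "send_rows", "data": {"travel": [[0,0,0],[0,0,0],[0,0,0],[-0.005,0,0],[-0.01,0,0],[-0.02,0,0],[-0.02,0,0],[-0.02,0,0],[-0.02,0,0],[-0.02,0,0]], "angular": [[0,0,0],[0,0,0],[0,0,0],[0,0,0],[0,0,0],[0,0,0],[0,0,0],[0,0,0],[0,0,0],[0,0,0]], "hand": [0.035,0.035,0.035,0.035,0.035,0.035,0.035,0.035,0.035,0.035]}}

```text
time_s: 11.65
eef_pos: [0.4668, -0.0079, 0.209]
eef_rot: [2.198, 1.569, -2.452]
wrist_force: [0.9, -0.3, -0.6]
width: 0.0351
```

```bash

python3 - <<'E'
from h import *
import pickle
p,d,c=pickle.load(open('pics/c.pkl','rb'))
H=hsv(p);P=cloud(c,d)
b=((H[...,0]>105)&(H[...,0]<125)&(H[...,1]>130)&(H[...,2]>70)); b[:,:420]=0;b[190:]=0;b[:,550:]=0
n,l=cv2.connectedComponents(b.astype(np.uint8))
for i in range(1,n):
    q=P[l==i]
    if len(q)<100: continue
    q=q[~np.isnan(q[:,0])]
    for lo,hi in ((.057,.08),(.036,.05)):
        s=q[(q[:,2]>lo)&(q[:,2]<hi)]; r=cv2.minAreaRect(s[:,:2].astype(np.float32)); print(i,len(s),np.round(np.median(s[:,2]),4),np.round(r[0],4),np.round(r[1],4),round(r[2],1))
p2,d2,c2=snap('top'); H=hsv(p2)
b=((H[...,0]>105)&(H[...,0]<125)&(H[...,1]>130)&(H[...,2]>70)); b[:,:430]=0;b[190:];b[260:]=0;b[:190]=0;b[:,500:]=0
for a,r in rect(b,30):
    print('top',a,np.round(r[0],1),np.round(r[1],1),round(r[2],1),np.round(onplane(c2,[r[0]],.063 if a>80 else .043),4))
level2(p2,c2); save(p2,'i_top2',(232,178,284,196),15); print(level2(p2,c2))
save(p,'i_c',(400,20,560,200),4)
to(None)
E
```

```text
1 441 0.0608 [ 0.5771 -0.3969] [0.0168 0.0457] 3.7
1 343 0.0411 [ 0.5772 -0.3958] [0.0172 0.0895] 4.7
2 349 0.061 [ 0.4754 -0.386 ] [0.0162 0.0452] 4.8
2 300 0.041 [ 0.4754 -0.3852] [0.0173 0.0896] 3.4
top 56.5 [445.  242.5] [ 7. 10.] 90.0 [[ 0.4745 -0.3552  0.043 ]]
top 146.0 [463.8 241.9] [ 7.3 24. ] 86.2 [[ 0.4775 -0.3955  0.063 ]]
top 55.5 [449.  202.5] [ 7. 10.] 90.0 [[ 0.5764 -0.3662  0.043 ]]
top 145.5 [467.5 201.5] [ 7. 23.] 90.0 [[ 0.5782 -0.4059  0.063 ]]
(np.float64(255.36603910209993), np.int64(14))
t 11.7 pos [ 0.4685 -0.0072  0.2117] jaw 93.61 q [ 1.09  0.59 -1.47  1.99  0.65  1.17  0.99] w 0.0349 F [2.  0.3 2.8]
```

View pics/i_top2.png

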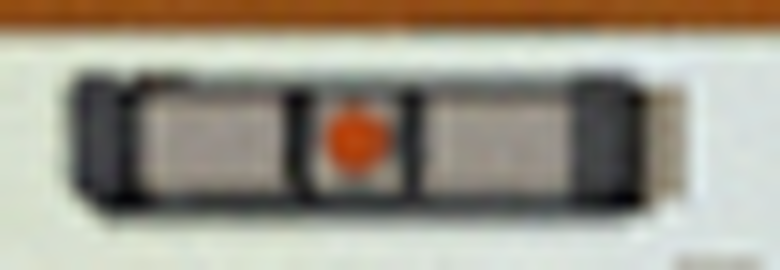

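View pics/i_c.png

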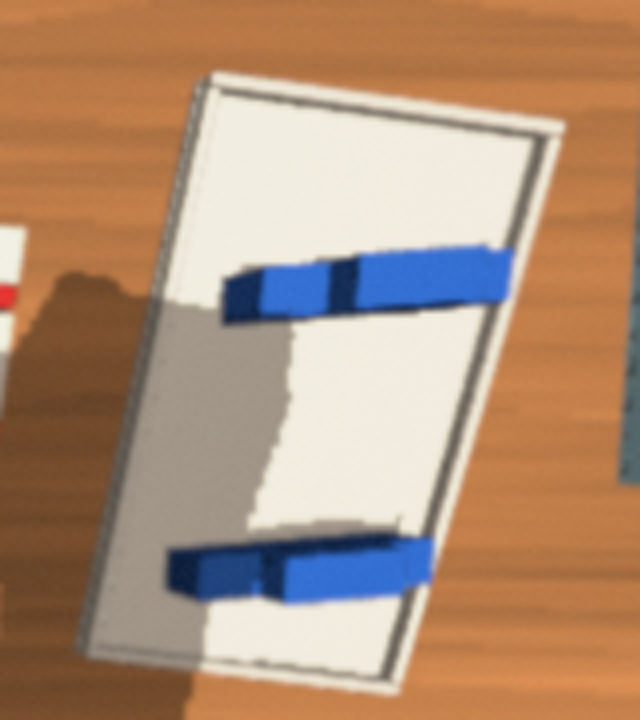

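Call:
{"op": "send_rows", "data": {"travel": [[0,0,0],[0,0,0],[0,0,0],[0,0,0],[0,0,0],[0,0,0],[0,0,0],[0,0,0],[0,0,0],[0,0,0],[0,0,0]], "angular": [[8.1,0,0],[8.1,0,0],[8.1,0,0],[8.1,0,0],[8.1,0,0],[8.1,0,0],[8.1,0,0],[8.1,0,0],[8.1,0,0],[8.1,0,0],[8.1,0,0]], "hand": [0.05,0.05,0.05,0.05,0.05,0.05,0.05,0.05,0.05,0.05,0.05]}}

```text
time_s: 12.8
eef_pos: [0.4668, -0.0078, 0.2079]
eef_rot: [-2.411, 1.568, -2.338]
wrist_force: [-0.5, -0.3, 0.2]
width: 0.0499
```

Call:
{"op": "send_rows", "data": {"travel": [[0,-0.03,-0.0015],[0,-0.03,-0.0015],[0,-0.03,-0.0015],[0,-0.03,-0.0015],[0,-0.03,-0.0015],[0,-0.03,-0.0015],[0,-0.03,-0.0015],[0,-0.03,-0.0015],[0,-0.03,-0.0015],[0,-0.03,-0.0015],[0,-0.03,-0.0015],[0,-0.03,-0.0015],[0,0,0],[0,0,0]], "angular": [[0,0,0],[0,0,0],[0,0,0],[0,0,0],[0,0,0],[0,0,0],[0,0,0],[0,0,0],[0,0,0],[0,0,0],[0,0,0],[0,0,0],[0,0,0],[0,0,0]], "hand": [0.05,0.05,0.05,0.05,0.05,0.05,0.05,0.05,0.05,0.05,0.05,0.05,0.05,0.05]}}

```text
time_s: 14.2
eef_pos: [0.4768, -0.3686, 0.208]
eef_rot: [-2.915, 1.569, -2.838]
wrist_force: [-1.1, 0.6, -0.8]
width: 0.0499
```

```bash

python3 - <<'E'
from h import *
import pickle
to((0.4754,-0.3855,0.038),4)
p,d,c=snap('wrist'); save(p,'j_w',(60,0,580,330),1.5)
H=hsv(p);P=cloud(c,d)
b=((H[...,0]>105)&(H[...,0]<125)&(H[...,1]>130)&(H[...,2]>70))&(P[...,2]>.03)&(P[...,2]<.08)
n,l=cv2.connectedComponents(b.astype(np.uint8))
for i in range(1,n):
    q=P[l==i]
    if len(q)<100: continue
    for lo,hi in ((.057,.08),(.036,.05)):
        s=q[(q[:,2]>lo)&(q[:,2]<hi)]
        if len(s)<20: continue
        r=cv2.minAreaRect(s[:,:2].astype(np.float32)); print(i,len(s),np.round(np.median(s[:,2]),4),np.round(r[0],4),np.round(r[1],4),round(r[2],1))
E
```

```text
t 14.2 pos [ 0.4768 -0.3686  0.208 ] jaw 4.4 q [ 1.28  0.57 -0.93  1.68  0.5   1.14  0.29] w 0.0499 F [-1.1  0.6 -0.8]
 world d [-0.0014 -0.0169 -0.17  ]  shift now-axes [ 0.17   -0.0167 -0.0024]  shift final-axes [ 0.17   -0.0168 -0.0026]  turn [ 0.4  -0.11  0.03]
1 533 0.061 [ 0.4751 -0.3865] [0.0161 0.043 ] 4.6
1 411 0.041 [ 0.4745 -0.3861] [0.0153 0.0878] 4.6
2 471 0.0608 [ 0.5771 -0.3965] [0.016  0.0427] 4.1
2 346 0.041 [ 0.5768 -0.392 ] [0.0166 0.0792] 3.9
```

View pics/j_w.png

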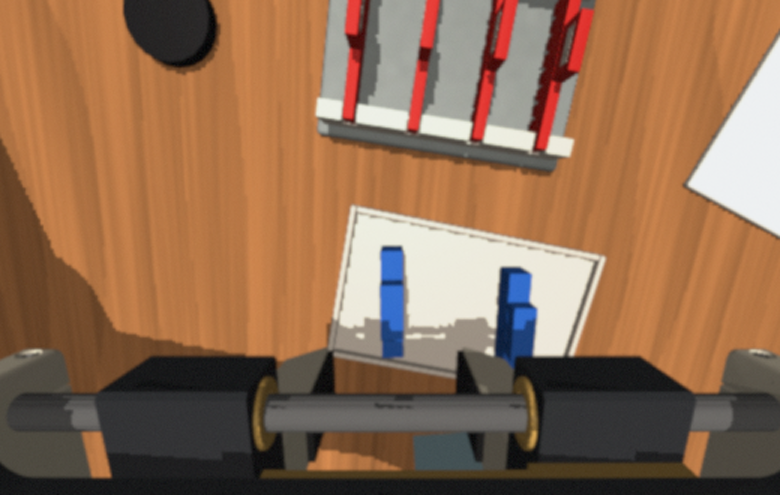

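Call:
{"op": "send_rows", "data": {"travel": [[0.018,-0.0021,-0.0004],[0.022,-0.0021,-0.0004],[0.022,-0.0021,-0.0004],[0.022,-0.0021,-0.0004],[0.022,-0.0022,-0.0004],[0.022,-0.0022,-0.0003],[0.022,-0.0022,-0.0003],[0.018,-0.0022,-0.0003],[0.004,0,0],[0,0,0],[0,0,0],[0,0,0],[0,0,0],[0,0,0],[0,0,0],[0,0,0],[0,0,0]], "angular": [[0.4,0,0],[0,0,0],[0,0,0],[0,0,0],[0,0,0],[0,0,0],[0,0,0],[0,0,0],[0,0,0],[0,0,0],[0,0,0],[0,0,0],[0,0,0],[0,0,0],[0,0,0],[0,0,0],[0,0,0]], "hand": [0.05,0.05,0.05,0.05,0.05,0.05,0.05,0.05,0.05,0.05,0.03,0.01,0.01,0.01,0.01,0.01,0.01]}}

```text
time_s: 15.95
eef_pos: [0.4749, -0.3865, 0.0364]
eef_rot: [-2.42, 1.568, -2.349]
wrist_force: [-1.4, -0.1, 4.7]
width: 0.0178
```

Call:
{"op": "send_rows", "data": {"travel": [[-0.012,0,0],[-0.012,0,0],[-0.012,0,0],[-0.012,0,0],[-0.012,0,0],[-0.012,0,0],[-0.012,0,0],[-0.012,0,0],[-0.012,0,0],[-0.012,0,0],[-0.012,0,0],[0,0,0],[0,0,0]], "angular": [[0,0,0],[0,0,0],[-7.9,0,0],[-7.9,0,0],[-7.9,0,0],[-7.9,0,0],[-7.9,0,0],[-7.9,0,0],[-7.9,0,0],[-7.9,0,0],[-7.9,0,0],[-7.9,0,0],[-7.9,0,0]], "hand": [0.01,0.01,0.01,0.01,0.01,0.01,0.01,0.01,0.01,0.01,0.01,0.01,0.01]}}

```text
time_s: 17.25
eef_pos: [0.4752, -0.3864, 0.1694]
eef_rot: [2.596, 1.567, -2.094]
wrist_force: [-0.3, -0.1, -0.6]
width: 0.0178
```

Call:
{"op": "send_rows", "data": {"travel": [[0,-0.0037,0.031],[0,-0.0037,0.031],[0,-0.0037,0.031],[0,-0.0037,0.031],[0,-0.0037,0.031],[0,-0.0037,0.031],[0,-0.0037,0.031],[0,-0.0037,0.031],[0,-0.0037,0.031],[0,-0.0037,0.031],[0,-0.0037,0.031],[0,-0.0037,0.031],[0,-0.0037,0.031],[0,-0.0037,0.031],[0,0,0],[0,0,0],[0,0,0]], "angular": [[0,0,0],[0,0,0],[0,0,0],[0,0,0],[0,0,0],[0,0,0],[0,0,0],[0,0,0],[0,0,0],[0,0,0],[0,0,0],[0,0,0],[0,0,0],[0,0,0],[0,0,0],[0,0,0],[0,0,0]], "hand": [0.01,0.01,0.01,0.01,0.01,0.01,0.01,0.01,0.01,0.01,0.01,0.01,0.01,0.01,0.01,0.01,0.01]}}

```text
time_s: 18.95
eef_pos: [0.5194, 0.0476, 0.1672]
eef_rot: [2.379, 1.567, -2.317]
wrist_force: [-0.1, -1.0, -1.7]
width: 0.0179
```

```bash

python3 - <<'E'
from h import *
to((0.5192,0.0545,0.115),91.1)
p,d,c=snap('wrist'); save(p,'k_w',(60,0,580,330),1.5)
p,d,c=snap('scene'); save(p,'k_s',(200,100,520,300),2.4)
E
```

```text
t 18.95 pos [0.5194 0.0476 0.1672] jaw 90.91 q [ 0.78  0.65 -1.24  1.91  0.69  1.11  0.85] w 0.0179 F [-0.1 -1.  -1.7]
 world d [-0.0002  0.0069 -0.0522]  shift now-axes [ 0.0522 -0.      0.007 ]  shift final-axes [0.0522 0.0001 0.0069]  turn [-0.19 -0.16 -0.16]
```

View pics/k_w.png

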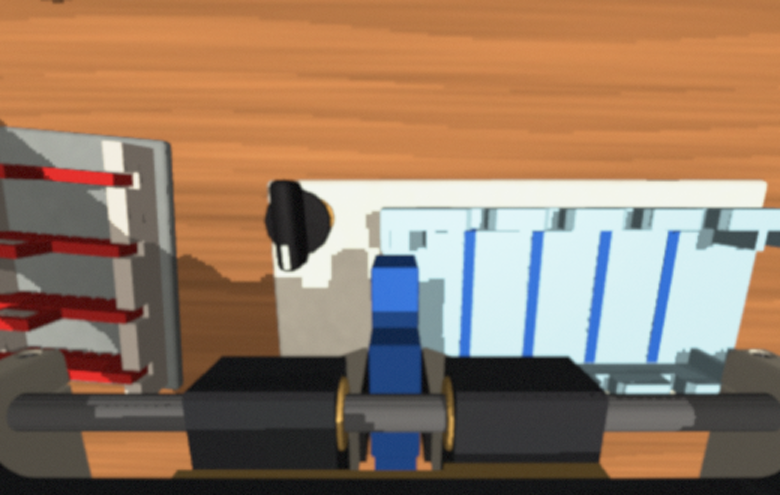

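View pics/k_s.png

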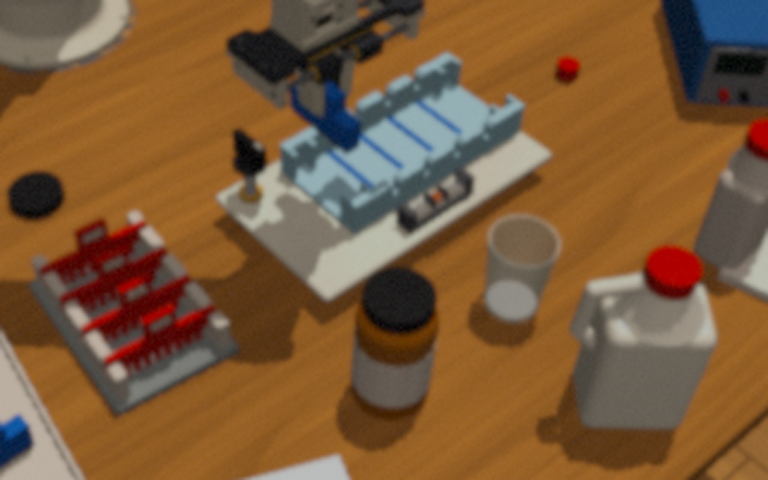

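Call:
{"op": "send_rows", "data": {"travel": [[0,0,0.0035],[0,0,0.0035],[0.015,0,0],[0.015,0,0],[0.015,0,0],[0.01,0,0],[0.01,0,0],[0.01,0,0],[0.01,0,0],[0,0,0]], "angular": [[-0.2,0,0],[0,0,0],[0,0,0],[0,0,0],[0,0,0],[0,0,0],[0,0,0],[0,0,0],[0,0,0],[0,0,0]], "hand": [0.01,0.01,0.01,0.01,0.01,0.01,0.01,0.01,0.01,0.01]}}

```text
time_s: 20.05
eef_pos: [0.5182, 0.0555, 0.0807]
eef_rot: [1.934, 1.566, -2.758]
wrist_force: [-0.4, 0.3, -0.8]
width: 0.0177
```

```bash

python3 - <<'E'
from h import *
to((0.5192,0.0545,0.072),91.1)
p,d,c=snap('wrist'); save(p,'l_w',(60,0,580,330),1.5)
E
```

```text
t 20.05 pos [0.5182 0.0555 0.0807] jaw 91.18 q [ 0.67  0.75 -1.11  1.97  0.83  0.98  0.74] w 0.0177 F [-0.4  0.3 -0.8]
 world d [ 0.001  -0.001  -0.0087]  shift now-axes [ 0.0087 -0.001  -0.001 ]  shift final-axes [ 0.0087 -0.0009 -0.001 ]  turn [ 0.08 -0.1  -0.26]
```

View pics/l_w.png

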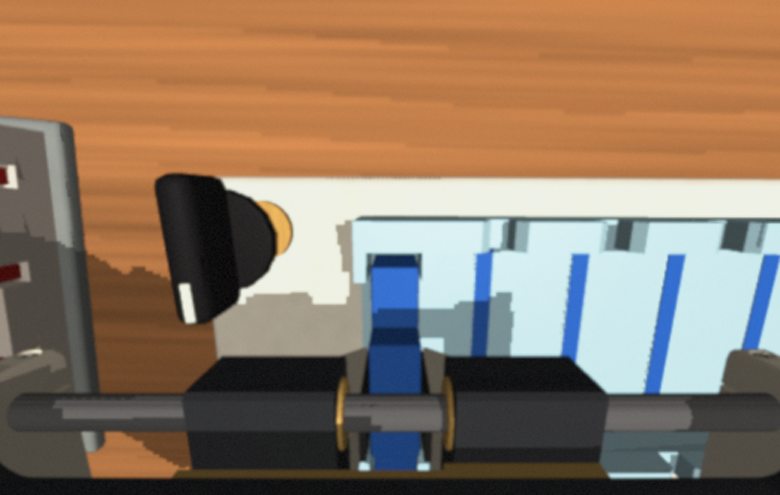

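Call:
{"op": "send_rows", "data": {"travel": [[0.003,0,-0.0005],[0.003,0,0],[0.003,0,0],[0,0,0]], "angular": [[0,0,0],[0,0,0],[0,0,0],[0,0,0]], "hand": [0.01,0.01,0.01,0.01]}}

```text
time_s: 20.5
eef_pos: [0.5189, 0.055, 0.0728]
eef_rot: [2.128, 1.567, -2.564]
wrist_force: [-0.1, -0.1, -0.7]
width: 0.0177
```

Call:
{"op": "send_rows", "data": {"travel": [[0.0015,0,0],[0.0015,0,0],[0,0,0]], "angular": [[0,0,0],[0,0,0],[0,0,0]], "hand": [0.01,0.01,0.01]}}

```text
time_s: 20.8
eef_pos: [0.519, 0.0553, 0.0722]
eef_rot: [2.642, 1.566, -2.049]
wrist_force: [-8.4, -2.7, 20.8]
width: 0.0176
```

Call:
{"op": "send_rows", "data": {"travel": [[0,0,0],[0,0,0],[0,0,0],[-0.01,0,0],[-0.02,0,0],[-0.03,0,0],[-0.03,0,0],[-0.02,0,0],[-0.015,0,0],[0,0,0],[0,0,0],[0,0,0],[0,0,0],[0,0,0],[0,0,0],[0,0,0],[0,0,0],[0,0,0]], "angular": [[0,0,0],[0,0,0],[0,0,0],[0,0,0],[0,0,0],[0,0,0],[0,0,0],[7.9,0,0],[7.9,0,0],[7.9,0,0],[7.9,0,0],[7.9,0,0],[7.9,0,0],[7.9,0,0],[7.9,0,0],[7.9,0,0],[7.9,0,0],[7.9,0,0]], "hand": [0.03,0.03,0.03,0.03,0.03,0.03,0.03,0.05,0.05,0.05,0.05,0.05,0.05,0.05,0.05,0.05,0.05,0.05]}}

```text
time_s: 22.6
eef_pos: [0.5193, 0.0558, 0.1956]
eef_rot: [-2.711, 1.568, -2.641]
wrist_force: [-0.2, 0.1, -0.4]
width: 0.0498
```

Call:
{"op": "send_rows", "data": {"travel": [[0,-0.03,0.0018],[0,-0.03,0.0018],[0,-0.03,0.0018],[0,-0.03,0.0018],[0,-0.03,0.0018],[0,-0.03,0.0018],[0,-0.03,0.0018],[0,-0.03,0.0018],[0,-0.03,0.0018],[0,-0.03,0.0018],[0,-0.03,0.0018],[0,-0.03,0.0018],[0,-0.03,0.0018],[0,-0.03,0.0018],[0,-0.03,0.0018],[0,0,0],[0,0,0]], "angular": [[0,0,0],[0,0,0],[0,0,0],[0,0,0],[0,0,0],[0,0,0],[0,0,0],[0,0,0],[0,0,0],[0,0,0],[0,0,0],[0,0,0],[0,0,0],[0,0,0],[0,0,0],[0,0,0],[0,0,0]], "hand": [0.05,0.05,0.05,0.05,0.05,0.05,0.05,0.05,0.05,0.05,0.05,0.05,0.05,0.05,0.05,0.05,0.05]}}

```text
time_s: 24.3
eef_pos: [0.5796, -0.3915, 0.1955]
eef_rot: [-3.136, 1.568, -3.063]
wrist_force: [-0.5, 0.5, -0.0]
width: 0.0501
```

```bash
cat >> h.py <<'E'
def dams(c,p,d):
    H=hsv(p);P=cloud(c,d)
    b=((H[...,0]>105)&(H[...,0]<125)&(H[...,1]>130)&(H[...,2]>70))&(P[...,2]>.03)&(P[...,2]<.08)
    n,l=cv2.connectedComponents(b.astype(np.uint8))
    for i in range(1,n):
        q=P[l==i]
        if len(q)<100: continue
        for lo,hi in ((.057,.08),(.036,.05)):
            s=q[(q[:,2]>lo)&(q[:,2]<hi)]
            if len(s)<20: continue
            r=cv2.minAreaRect(s[:,:2].astype(np.float32)); print(i,len(s),np.round(np.median(s[:,2]),4),np.round(r[0],4),np.round(r[1],4),round(r[2],1))
E
python3 - <<'E'
from h import *
to((0.577,-0.3965,0.036),4)
p,d,c=snap('wrist'); save(p,'m_w'); dams(c,p,d)
p,d,c=snap('top'); save(p,'m_t',(180,165,500,275),2.5)
E
```

```text
t 24.3 pos [ 0.5796 -0.3915  0.1955] jaw 4.2 q [ 1.04  0.71 -0.77  1.43  0.51  1.21  0.28] w 0.0501 F [-0.5  0.5 -0. ]
 world d [-0.0026 -0.005  -0.1595]  shift now-axes [ 0.1595 -0.0048 -0.0026]  shift final-axes [ 0.1595 -0.0048 -0.003 ]  turn [ 0.2  -0.14  0.  ]
1 593 0.061 [ 0.5781 -0.3973] [0.0155 0.0442] 4.4
1 480 0.0411 [ 0.5781 -0.3961] [0.0158 0.0879] 4.5
```

View pics/m_t.png

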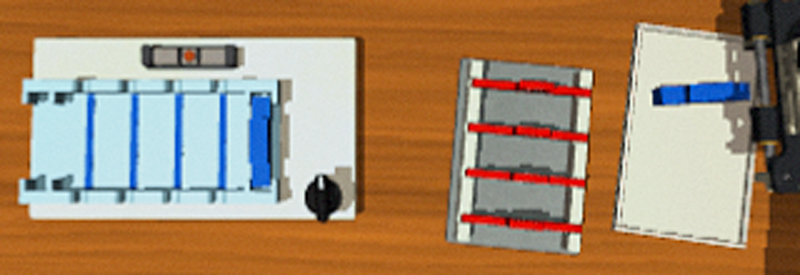

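Call:
{"op": "send_rows", "data": {"travel": [[0.018,-0.0013,-0.0005],[0.022,-0.0013,-0.0005],[0.022,-0.0013,-0.0006],[0.022,-0.0013,-0.0006],[0.022,0,0],[0.022,0,0],[0.018,0,0],[0.01,0,0],[0.004,0,0],[0,0,0],[0,0,0],[0,0,0],[0,0,0],[0,0,0],[0,0,0],[0,0,0],[0,0,0]], "angular": [[0,0,0],[0,0,0],[0,0,0],[0,0,0],[0,0,0],[0,0,0],[0,0,0],[0,0,0],[0,0,0],[0,0,0],[0,0,0],[0,0,0],[0,0,0],[0,0,0],[0,0,0],[0,0,0],[0,0,0]], "hand": [0.05,0.05,0.05,0.05,0.05,0.05,0.05,0.05,0.05,0.05,0.03,0.01,0.01,0.01,0.01,0.01,0.01]}}

```text
time_s: 26.1
eef_pos: [0.5779, -0.3972, 0.0361]
eef_rot: [-2.431, 1.568, -2.357]
wrist_force: [-0.8, -0.0, 3.0]
width: 0.0177
```

```bash

python3 - <<'E'
from h import *
to((0.5149,0.2785,0.17),91.1)
E
```

```text
t 26.1 pos [ 0.5779 -0.3972  0.0361] jaw 4.27 q [ 1.    0.88 -0.68  1.52  0.62  0.97  0.21] w 0.0177 F [-0.8 -0.   3. ]
 world d [-0.063   0.6757  0.1339]  shift now-axes [-0.1352  0.6782 -0.0128]  shift final-axes [-0.1339  0.05    0.6767]  turn [-8.683e+01 -1.900e-01 -1.000e-02]
```

Call:
{"op": "send_rows", "data": {"travel": [[-0.012,0,0],[-0.013,0,0],[-0.013,0,0],[-0.013,0,0],[-0.013,0,0],[-0.012,0,0],[-0.012,0,0],[-0.012,0,0],[-0.012,0,0],[-0.012,0,0],[-0.012,0,0],[0,0,0],[0,0,0]], "angular": [[0,0,0],[0,0,0],[-7.9,0,0],[-7.9,0,0],[-7.9,0,0],[-7.9,0,0],[-7.9,0,0],[-7.9,0,0],[-7.9,0,0],[-7.9,0,0],[-7.9,0,0],[-7.9,0,0],[-7.9,0,0]], "hand": [0.01,0.01,0.01,0.01,0.01,0.01,0.01,0.01,0.01,0.01,0.01,0.01,0.01]}}

```text
time_s: 27.4
eef_pos: [0.5782, -0.3971, 0.1734]
eef_rot: [2.664, 1.568, -2.023]
wrist_force: [-0.2, 0.2, -2.7]
width: 0.0178
```

Call:
{"op": "send_rows", "data": {"travel": [[0,0.0026,0.034],[0,0.0026,0.034],[0,0.0026,0.034],[0,0.0026,0.034],[0,0.0026,0.034],[0,0.0026,0.034],[0,0.0026,0.034],[0,0.0026,0.034],[0,0.0026,0.034],[0,0.0026,0.034],[0,0.0026,0.034],[0,0.0026,0.034],[0,0.0026,0.034],[0,0.0026,0.034],[0,0.0026,0.034],[0,0.0026,0.034],[0,0.0026,0.034],[0,0.0026,0.034],[0,0.0026,0.034],[0,0.0026,0.034]], "angular": [[0,0,0],[0,0,0],[0,0,0],[0,0,0],[0,0,0],[0,0,0],[0,0,0],[0,0,0],[0,0,0],[0,0,0],[0,0,0],[0,0,0],[0,0,0],[0,0,0],[0,0,0],[0,0,0],[0,0,0],[0,0,0],[0,0,0],[0,0,0]], "hand": [0.01,0.01,0.01,0.01,0.01,0.01,0.01,0.01,0.01,0.01,0.01,0.01,0.01,0.01,0.01,0.01,0.01,0.01,0.01,0.01]}}

```text
time_s: 29.4
eef_pos: [0.512, 0.2833, 0.1717]
eef_rot: [2.594, 1.568, -2.098]
wrist_force: [0.7, -0.5, -2.1]
width: 0.018
```

Call:
{"op": "send_rows", "data": {"travel": [[0,0,0],[0,0,0]], "angular": [[0,0,0],[0,0,0]], "hand": [0.01,0.01]}}

```text
time_s: 29.6
eef_pos: [0.5116, 0.2832, 0.1716]
eef_rot: [2.415, 1.568, -2.274]
wrist_force: [0.7, -0.5, -1.8]
width: 0.0179
```

```bash

python3 - <<'E'
from h import *
to((0.5149,0.2785,0.08),91.1)
E
```

```text
t 29.6 pos [0.5116 0.2832 0.1716] jaw 91.33 q [ 0.23  0.68 -1.11  1.76  0.67  1.14  0.51] w 0.0179 F [ 0.7 -0.5 -1.8]
 world d [ 0.0033 -0.0047 -0.0916]  shift now-axes [ 0.0916 -0.0034 -0.0046]  shift final-axes [ 0.0916 -0.0032 -0.0047]  turn [ 0.23 -0.11 -0.09]
```

Call:
{"op": "send_rows", "data": {"travel": [[0,-0.0018,-0.0023],[0,-0.0018,-0.0023],[0.015,0,0],[0.015,0,0],[0.015,0,0],[0.013,0,0],[0.01,0,0],[0.005,0,0],[0,0,0]], "angular": [[0.2,0,0],[0,0,0],[0,0,0],[0,0,0],[0,0,0],[0,0,0],[0,0,0],[0,0,0],[0,0,0]], "hand": [0.01,0.01,0.01,0.01,0.01,0.01,0.01,0.01,0.01]}}

```text
time_s: 30.5
eef_pos: [0.515, 0.2774, 0.0968]
eef_rot: [2.036, 1.566, -2.659]
wrist_force: [-0.4, 0.2, -2.0]
width: 0.0179
```

```bash

python3 - <<'E'
from h import *
to((0.5149,0.2785,0.072),91.1)
p,d,c=snap('wrist'); save(p,'n_w',(60,0,580,330),1.5)
E
```

```text
t 30.5 pos [0.515  0.2774 0.0968] jaw 91.0 q [ 0.19  0.77 -1.02  1.8   0.76  1.03  0.45] w 0.0179 F [-0.4  0.2 -2. ]
 world d [-0.0001  0.0011 -0.0248]  shift now-axes [0.0248 0.     0.0012]  shift final-axes [0.0248 0.0001 0.0011]  turn [-0.1  -0.11 -0.22]
```

View pics/n_w.png

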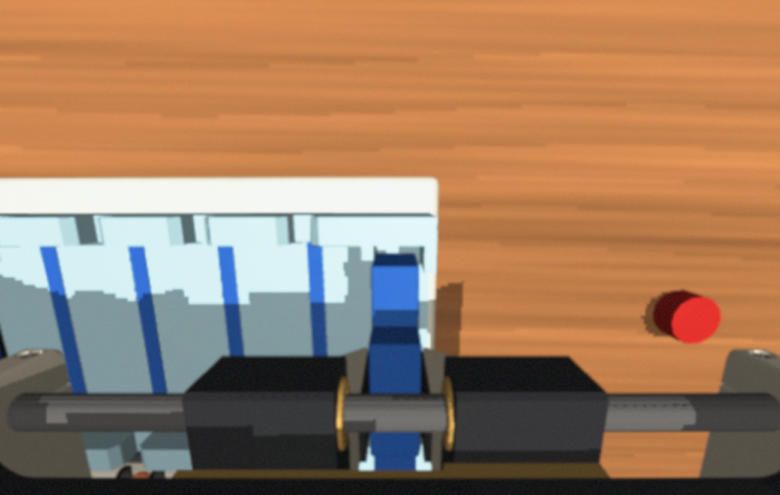

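Call:
{"op": "send_rows", "data": {"travel": [[0.006,0,0.0005],[0.006,0,0],[0.005,0,0],[0.004,0,0],[0.002,0,0],[0.002,0,0],[0,0,0]], "angular": [[0,0,0],[0,0,0],[0,0,0],[0,0,0],[0,0,0],[0,0,0],[0,0,0]], "hand": [0.01,0.01,0.01,0.01,0.01,0.01,0.01]}}

```text
time_s: 31.25
eef_pos: [0.5154, 0.2778, 0.0725]
eef_rot: [2.112, 1.568, -2.583]
wrist_force: [-0.7, -0.5, -2.1]
width: 0.0179
```

Call:
{"op": "send_rows", "data": {"travel": [[0.0012,0,0],[0.0013,0,0],[0,0,0]], "angular": [[0,0,0],[0,0,0],[0,0,0]], "hand": [0.01,0.01,0.01]}}

```text
time_s: 31.55
eef_pos: [0.5155, 0.2781, 0.072]
eef_rot: [2.592, 1.568, -2.103]
wrist_force: [-4.0, -3.4, 12.0]
width: 0.0177
```

Call:
{"op": "send_rows", "data": {"travel": [[0,0,0],[0,0,0],[0,0,0],[-0.01,0,0],[-0.02,0,0],[-0.03,0,0],[-0.03,0,0],[-0.03,0,0],[-0.015,0,0],[0,0,0],[0,0,0],[0,0,0],[0,0,0],[0,0,0],[0,0,0],[0,0,0],[0,0,0],[0,0,0],[0,0,0]], "angular": [[0,0,0],[0,0,0],[0,0,0],[0,0,0],[0,0,0],[0,0,0],[0,0,0],[7.9,0,0],[7.9,0,0],[7.9,0,0],[7.9,0,0],[7.9,0,0],[7.9,0,0],[7.9,0,0],[7.9,0,0],[7.9,0,0],[7.9,0,0],[7.9,0,0],[7.9,0,0]], "hand": [0.03,0.03,0.03,0.03,0.03,0.03,0.03,0.03,0.03,0.03,0.03,0.03,0.03,0.03,0.03,0.03,0.03,0.03,0.03]}}

```text
time_s: 33.45
eef_pos: [0.5157, 0.279, 0.2071]
eef_rot: [-2.849, 1.57, -2.921]
wrist_force: [-0.3, -0.5, -0.6]
width: 0.0297
```

Call:
{"op": "send_rows", "data": {"travel": [[0,-0.031,0.0018],[0,-0.031,0.0018],[0,-0.031,0.0018],[0,-0.031,0.0018],[0,-0.031,0.0018],[0,-0.031,0.0018],[0,-0.031,0.0018],[0,-0.031,0.0018],[0,-0.031,0.0018],[0,-0.031,0.0018],[0,-0.031,0.0018],[0,-0.031,0.0018],[0,-0.031,0.0018],[0,-0.031,0.0018],[0,-0.031,0.0018],[0,-0.031,0.0018],[0,-0.031,0.0018],[0,0,0],[0,0,0]], "angular": [[0,0,0],[0,0,0],[0,0,0],[0,0,0],[0,0,0],[0,0,0],[0,0,0],[0,0,0],[0,0,0],[0,0,0],[0,0,0],[0,0,0],[0,0,0],[0,0,0],[0,0,0],[0,0,0],[0,0,0],[0,0,0],[0,0,0]], "hand": [0.03,0.03,0.03,0.03,0.03,0.03,0.03,0.03,0.03,0.03,0.03,0.03,0.03,0.03,0.03,0.03,0.03,0.03,0.03]}}

```text
time_s: 35.35
eef_pos: [0.5116, -0.2497, 0.2072]
eef_rot: [-2.258, 1.569, -2.325]
wrist_force: [-0.4, 1.0, -0.1]
width: 0.0296
```

```bash
cat >> h.py <<'E'
def combs(c,p,d):
    H=hsv(p);P=cloud(c,d)
    red=((H[...,0]<8)|(H[...,0]>172))&(H[...,1]>130)&(H[...,2]>60)
    z=P[...,2]
    for nm,lo,hi in (('tab',.072,.1),('spine',.046,.06)):
        m=red&(z>lo)&(z<hi)
        n,l,st,_=cv2.connectedComponentsWithStats(m.astype(np.uint8))
        for i in range(1,n):
            if st[i,4]<25: continue
            s=P[l==i]; r=cv2.minAreaRect(s[:,:2].astype(np.float32))
            print(nm,len(s),'z',np.round(np.median(s[:,2]),4),np.round(r[0],4),np.round(r[1],4),round(r[2],1),'px',st[i,:4])
E
python3 - <<'E'
from h import *
to(None)
p,d,c=snap('wrist'); save(p,'o_w',(60,0,580,330),1.5); combs(c,p,d)
import pickle; pickle.dump((p,d,c),open('pics/o.pkl','wb'))
E
```

```text
t 35.35 pos [ 0.5116 -0.2497  0.2072] jaw -3.88 q [ 0.91  0.42 -0.64  1.77  0.28  1.05  0.1 ] w 0.0296 F [-0.4  1.  -0.1]
tab 286 z 0.0798 [ 0.4424 -0.2097] [0.034  0.0083] 86.0 px [249 147  11  34]
tab 277 z 0.0798 [ 0.4887 -0.213 ] [0.0336 0.0079] 84.6 px [295 147   9  34]
tab 266 z 0.0799 [ 0.534 -0.216] [0.0338 0.0079] 85.9 px [339 147   9  34]
tab 275 z 0.0797 [ 0.5796 -0.2188] [0.0333 0.0074] 85.8 px [382 147  11  33]
spine 676 z 0.0518 [ 0.4426 -0.2093] [0.1188 0.0086] 85.9 px [253 104  14 108]
spine 318 z 0.052 [ 0.4911 -0.1762] [0.044  0.0079] 86.4 px [296 105   9  43]
spine 299 z 0.0519 [ 0.5369 -0.178 ] [0.0432 0.0077] 86.3 px [339 104   8  43]
spine 623 z 0.0519 [ 0.5795 -0.2187] [0.1189 0.0079] 85.6 px [376 104  14 108]
spine 224 z 0.052 [ 0.4859 -0.2495] [0.0471 0.0079] 84.6 px [298 173   8  40]
spine 216 z 0.052 [ 0.5316 -0.2523] [0.0451 0.0071] 87.0 px [338 173   7  39]
```

View pics/o_w.png

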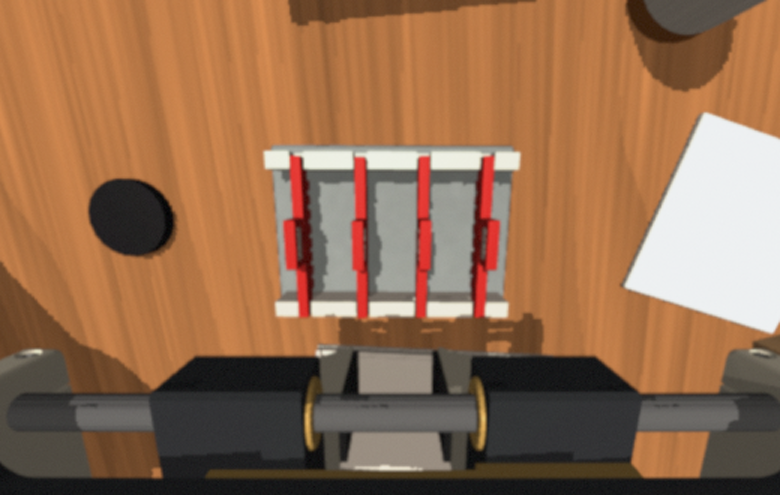

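Call:
{"op": "send_rows", "data": {"travel": [[0,0.009,-0.018],[0,0.009,-0.018],[0,0.009,-0.018],[0,0.0085,-0.0175],[0.025,0,0],[0.025,0,0],[0.025,0,0],[0.025,0,0],[0.025,0,0],[0.02,0,0],[0.01,0,0],[0,0,0],[0,0,0],[0,0,0],[0,0,0],[0,0,0],[0,0,0]], "angular": [[0,0,0],[0,0,0],[0,0,0],[0,0,0],[0,0,0],[0,0,0],[0,0,0],[0,0,0],[0,0,0],[0,0,0],[0,0,0],[0,0,0],[0,0,0],[0,0,0],[0,0,0],[0,0,0],[0,0,0]], "hand": [0.03,0.03,0.03,0.03,0.03,0.03,0.03,0.03,0.03,0.03,0.03,0.03,0.002,0.002,0.002,0.002,0.002]}}

```text
time_s: 37.1
eef_pos: [0.4425, -0.2102, 0.0521]
eef_rot: [-1.95, 1.568, -2.017]
wrist_force: [-1.1, 0.2, 5.5]
width: 0.0076
```

```bash

python3 - <<'E'
from h import *
to((0.5157,0.2355,0.08),91.1)
E
```

```text
t 37.1 pos [ 0.4425 -0.2102  0.0521] jaw -3.84 q [ 0.85  0.51 -0.55  2.07  0.43  0.67 -0.06] w 0.0076 F [-1.1  0.2  5.5]
 world d [0.0732 0.4457 0.0279]  shift now-axes [-0.0292  0.4495  0.0432]  shift final-axes [-0.0279 -0.0817  0.4442]  turn [-9.494e+01 -1.700e-01  7.000e-02]
```

Call:
{"op": "send_rows", "data": {"travel": [[-0.01,0,0],[-0.015,0,0],[-0.02,0,0],[-0.025,0,0],[-0.03,0,0],[-0.025,0,0],[0,0,0],[0,0,0],[0,0,0],[0,0,0],[0,0,0],[0,0,0],[0,0,0],[0,0,0],[0,0,0],[0,0,0],[0,0,0]], "angular": [[0,0,0],[0,0,0],[0,0,0],[0,0,0],[0,0,0],[-7.9,0,0],[-7.9,0,0],[-7.9,0,0],[-7.9,0,0],[-7.9,0,0],[-7.9,0,0],[-7.9,0,0],[-7.9,0,0],[-7.9,0,0],[-7.9,0,0],[-7.9,0,0],[-7.9,0,0]], "hand": [0.002,0.002,0.002,0.002,0.002,0.002,0.002,0.002,0.002,0.002,0.002,0.002,0.002,0.002,0.002,0.002,0.002]}}

```text
time_s: 38.8
eef_pos: [0.4418, -0.2098, 0.1772]
eef_rot: [2.298, 1.567, -2.392]
wrist_force: [0.6, -0.2, -1.3]
width: 0.0078
```

Call:
{"op": "send_rows", "data": {"travel": [[0,-0.0058,0.0317],[0,-0.0058,0.0317],[0,-0.0058,0.0317],[0,-0.0058,0.0317],[0,-0.0058,0.0317],[0,-0.0058,0.0317],[0,-0.0058,0.0317],[0,-0.0058,0.0317],[0,-0.0058,0.0317],[0,-0.0058,0.0317],[0,-0.0058,0.0317],[0,-0.0058,0.0317],[0,-0.0058,0.0317],[0,-0.0058,0.0317],[0,0,0],[0,0,0],[0,0,0]], "angular": [[0,0,0],[0,0,0],[0,0,0],[0,0,0],[0,0,0],[0,0,0],[0,0,0],[0,0,0],[0,0,0],[0,0,0],[0,0,0],[0,0,0],[0,0,0],[0,0,0],[0,0,0],[0,0,0],[0,0,0]], "hand": [0.002,0.002,0.002,0.002,0.002,0.002,0.002,0.002,0.002,0.002,0.002,0.002,0.002,0.002,0.002,0.002,0.002]}}

```text
time_s: 40.5
eef_pos: [0.5158, 0.234, 0.1755]
eef_rot: [2.445, 1.567, -2.251]
wrist_force: [0.5, -0.9, -0.4]
width: 0.0078
```

```bash

python3 - <<'E'
from h import *
to((0.5157,0.2355,0.081),91.1)
E
```

```text
t 40.5 pos [0.5158 0.234  0.1755] jaw 90.91 q [ 0.26  0.57 -0.97  1.8   0.53  1.07  0.67] w 0.0078 F [ 0.5 -0.9 -0.4]
 world d [-0.0001  0.0015 -0.0945]  shift now-axes [ 0.0945 -0.0001  0.0018]  shift final-axes [0.0945 0.0001 0.0016]  turn [-0.19 -0.18 -0.15]
```

Call:
{"op": "send_rows", "data": {"travel": [[0.01,0,0.0016],[0.02,0,0],[0.02,0,0],[0.015,0,0],[0.01,0,0],[0.006,0,0],[0.004,0,0],[0,0,0]], "angular": [[-0.2,0,0],[0,0,0],[0,0,0],[0,0,0],[0,0,0],[0,0,0],[0,0,0],[0,0,0]], "hand": [0.002,0.002,0.002,0.002,0.002,0.002,0.002,0.002]}}

```text
time_s: 41.3
eef_pos: [0.5155, 0.2369, 0.0901]
eef_rot: [2.121, 1.568, -2.571]
wrist_force: [-0.6, -0.3, -1.0]
width: 0.008
```

```bash

python3 - <<'E'
from h import *
to((0.5157,0.2355,0.081),91.1)
p,d,c=snap('wrist'); save(p,'q_w',(60,0,580,330),1.5)
E
```

```text
t 41.3 pos [0.5155 0.2369 0.0901] jaw 91.17 q [ 0.18  0.68 -0.88  1.85  0.65  0.93  0.59] w 0.008 F [-0.6 -0.3 -1. ]
 world d [ 0.0002 -0.0014 -0.0091]  shift now-axes [ 0.0092 -0.0001 -0.0014]  shift final-axes [ 0.0091 -0.0001 -0.0014]  turn [ 0.07 -0.1  -0.15]
```

View pics/q_w.png

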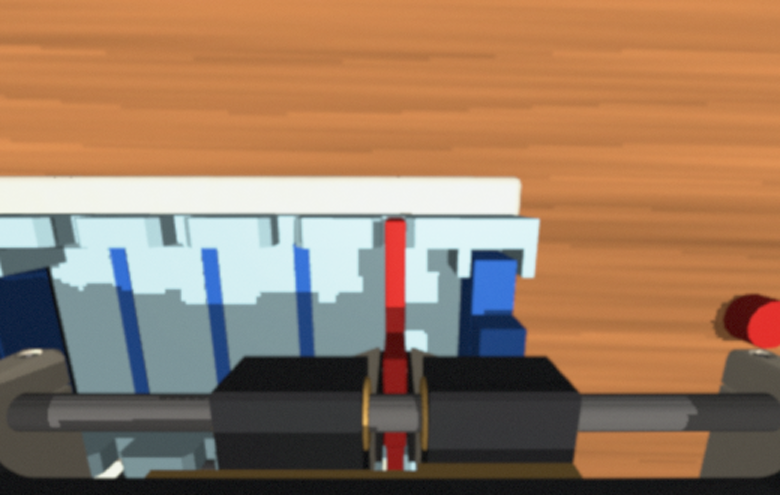

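In the slot. Lower the rest and feel for contact.

Call:
{"op": "send_rows", "data": {"travel": [[0.004,0,-0.0008],[0.003,0,0],[0.002,0,0],[0.0015,0,0],[0,0,0]], "angular": [[0,0,0],[0,0,0],[0,0,0],[0,0,0],[0,0,0]], "hand": [0.002,0.002,0.002,0.002,0.002]}}

```text
time_s: 41.85
eef_pos: [0.5156, 0.2363, 0.0811]
eef_rot: [2.574, 1.568, -2.117]
wrist_force: [-4.9, -2.5, 11.4]
width: 0.0079
```

Call:
{"op": "send_rows", "data": {"travel": [[0,0,0],[0,0,0],[-0.01,0,0],[-0.02,0,0],[-0.03,0,0],[-0.03,0,0],[-0.03,0,0],[-0.006,0,0],[0,0,0],[0,0,0],[0,0,0],[0,0,0],[0,0,0],[0,0,0],[0,0,0],[0,0,0],[0,0,0],[0,0,0]], "angular": [[0,0,0],[0,0,0],[0,0,0],[0,0,0],[0,0,0],[0,0,0],[7.9,0,0],[7.9,0,0],[7.9,0,0],[7.9,0,0],[7.9,0,0],[7.9,0,0],[7.9,0,0],[7.9,0,0],[7.9,0,0],[7.9,0,0],[7.9,0,0],[7.9,0,0]], "hand": [0.03,0.03,0.03,0.03,0.03,0.03,0.03,0.03,0.03,0.03,0.03,0.03,0.03,0.03,0.03,0.03,0.03,0.03]}}

```text
time_s: 43.65
eef_pos: [0.5157, 0.2367, 0.2063]
eef_rot: [-2.653, 1.568, -2.721]
wrist_force: [-0.0, 0.2, 0.5]
width: 0.03
```

Call:
{"op": "send_rows", "data": {"travel": [[0,-0.0304,0.0004],[0,-0.0304,0.0004],[0,-0.0304,0.0004],[0,-0.0304,0.0004],[0,-0.0304,0.0004],[0,-0.0304,0.0004],[0,-0.0304,0.0004],[0,-0.0304,0.0004],[0,-0.0304,0.0004],[0,-0.0304,0.0004],[0,-0.0304,0.0004],[0,-0.0304,0.0004],[0,-0.0304,0.0004],[0,-0.0304,0.0004],[0,-0.0304,0.0004],[0,-0.0304,0.0004],[0,0,0],[0,0,0]], "angular": [[0,0,0],[0,0,0],[0,0,0],[0,0,0],[0,0,0],[0,0,0],[0,0,0],[0,0,0],[0,0,0],[0,0,0],[0,0,0],[0,0,0],[0,0,0],[0,0,0],[0,0,0],[0,0,0],[0,0,0],[0,0,0]], "hand": [0.03,0.03,0.03,0.03,0.03,0.03,0.03,0.03,0.03,0.03,0.03,0.03,0.03,0.03,0.03,0.03,0.03,0.03]}}

```text
time_s: 45.45
eef_pos: [0.4914, -0.2497, 0.2068]
eef_rot: [-2.677, 1.568, -2.742]
wrist_force: [-0.5, 0.9, -0.0]
width: 0.0297
```

```bash

python3 - <<'E'
from h import *
p,d,c=snap('wrist'); save(p,'r_w'); combs(c,p,d)
p,d,c=snap('top'); save(p,'r_t',(180,165,500,275),2.5)
to((0.4886,-0.213,0.052),-4.1)
E
```

```text
tab 251 z 0.08 [ 0.4885 -0.213 ] [0.0336 0.0072] 85.9 px [315 146   8  34]
tab 263 z 0.0799 [ 0.5337 -0.216 ] [0.0336 0.0074] 85.8 px [358 146  10  34]
tab 282 z 0.0797 [ 0.5797 -0.219 ] [0.0337 0.0078] 86.2 px [402 146  12  33]
spine 320 z 0.0519 [ 0.5364 -0.1819] [0.0511 0.0077] 85.9 px [357 103   9  50]
spine 669 z 0.0518 [ 0.5796 -0.2184] [0.1185 0.008 ] 86.3 px [393 103  16 108]
spine 280 z 0.052 [ 0.4911 -0.1753] [0.0416 0.0066] 86.2 px [316 104   7  41]
spine 238 z 0.0519 [ 0.5317 -0.2431] [0.0632 0.0073] 86.1 px [354 156   9  55]
spine 193 z 0.0518 [ 0.4857 -0.2541] [0.0372 0.007 ] 85.9 px [316 180   7  32]
t 45.55 pos [ 0.4919 -0.248   0.2068] jaw -3.52 q [ 0.79  0.35 -0.45  1.82  0.18  1.01  0.2 ] w 0.0296 F [ 0.6 -0.7  0.4]
 world d [-0.0033  0.035  -0.1548]  shift now-axes [ 0.1548  0.0348 -0.0051]  shift final-axes [ 0.1548  0.0346 -0.0058]  turn [ 0.58 -0.12  0.05]
```

View pics/r_t.png

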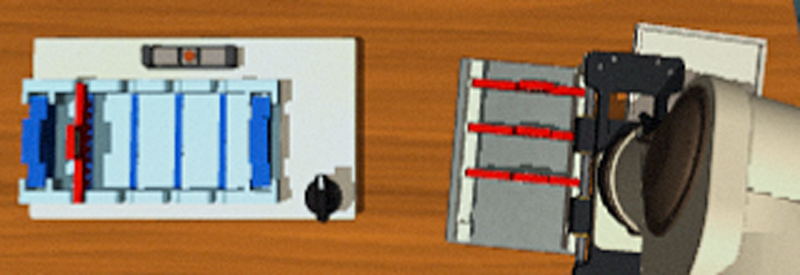

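Call:
{"op": "send_rows", "data": {"travel": [[0,0.018,-0.0027],[0,0.0176,-0.0027],[0.025,0,0],[0.025,0,0],[0.025,0,0],[0.025,0,0],[0.025,0,0],[0.02,0,0],[0.01,0,0],[0,0,0],[0,0,0],[0,0,0],[0,0,0],[0,0,0],[0,0,0]], "angular": [[0.4,0,0],[0,0,0],[0,0,0],[0,0,0],[0,0,0],[0,0,0],[0,0,0],[0,0,0],[0,0,0],[0,0,0],[0,0,0],[0,0,0],[0,0,0],[0,0,0],[0,0,0]], "hand": [0.03,0.03,0.03,0.03,0.03,0.03,0.03,0.03,0.03,0.03,0.002,0.002,0.002,0.002,0.002]}}

```text
time_s: 47.05
eef_pos: [0.4887, -0.2142, 0.0525]
eef_rot: [-1.929, 1.568, -2.0]
wrist_force: [-1.3, -0.0, 5.4]
width: 0.0075
```

```bash

python3 - <<'E'
from h import *
to((0.5166,0.1895,0.08),91.1)
E
```

```text
t 47.05 pos [ 0.4887 -0.2142  0.0525] jaw -4.03 q [ 0.67  0.54 -0.39  1.97  0.31  0.69  0.02] w 0.0075 F [-1.3 -0.   5.4]
 world d [0.0279 0.4037 0.0275]  shift now-axes [-0.0285  0.4046 -0.0006]  shift final-axes [-0.0275 -0.0356  0.4031]  turn [-9.513e+01 -1.600e-01  6.000e-02]
```

Call:
{"op": "send_rows", "data": {"travel": [[-0.01,0,0],[-0.015,0,0],[-0.02,0,0],[-0.025,0,0],[-0.03,0,0],[-0.025,0,0],[0,0,0],[0,0,0],[0,0,0],[0,0,0],[0,0,0],[0,0,0],[0,0,0],[0,0,0],[0,0,0],[0,0,0],[0,0,0]], "angular": [[0,0,0],[0,0,0],[0,0,0],[0,0,0],[0,0,0],[-8,0,0],[-7.9,0,0],[-7.9,0,0],[-7.9,0,0],[-7.9,0,0],[-7.9,0,0],[-7.9,0,0],[-7.9,0,0],[-7.9,0,0],[-7.9,0,0],[-8,0,0],[-8,0,0]], "hand": [0.002,0.002,0.002,0.002,0.002,0.002,0.002,0.002,0.002,0.002,0.002,0.002,0.002,0.002,0.002,0.002,0.002]}}

```text
time_s: 48.75
eef_pos: [0.4882, -0.2139, 0.1776]
eef_rot: [2.367, 1.567, -2.321]
wrist_force: [0.3, -0.3, -0.5]
width: 0.0081
```

Call:
{"op": "send_rows", "data": {"travel": [[0,-0.0028,0.031],[0,-0.0028,0.031],[0,-0.0028,0.031],[0,-0.0028,0.031],[0,-0.0028,0.031],[0,-0.0028,0.031],[0,-0.0028,0.031],[0,-0.0028,0.031],[0,-0.0028,0.031],[0,-0.0028,0.031],[0,-0.0028,0.031],[0,-0.0028,0.031],[0,-0.0028,0.031],[0,0,0],[0,0,0],[0,0,0]], "angular": [[0,0,0],[0,0,0],[0,0,0],[0,0,0],[0,0,0],[0,0,0],[0,0,0],[0,0,0],[0,0,0],[0,0,0],[0,0,0],[0,0,0],[0,0,0],[0,0,0],[0,0,0],[0,0,0]], "hand": [0.002,0.002,0.002,0.002,0.002,0.002,0.002,0.002,0.002,0.002,0.002,0.002,0.002,0.002,0.002,0.002]}}

```text
time_s: 50.35
eef_pos: [0.5174, 0.1885, 0.1761]
eef_rot: [2.456, 1.567, -2.239]
wrist_force: [0.1, -1.3, -0.9]
width: 0.0077
```

```bash

python3 - <<'E'
from h import *
to((0.5166,0.1895,0.081),91.1)
E
```

```text
t 50.35 pos [0.5174 0.1885 0.1761] jaw 91.0 q [ 0.27  0.49 -0.86  1.84  0.44  1.02  0.82] w 0.0077 F [ 0.1 -1.3 -0.9]
 world d [-0.0008  0.001  -0.0951]  shift now-axes [0.0951 0.0005 0.0013]  shift final-axes [0.0951 0.0007 0.001 ]  turn [-0.1  -0.17 -0.14]
```

Call:
{"op": "send_rows", "data": {"travel": [[0.01,0.0005,0.0005],[0.02,0,0],[0.02,0,0],[0.015,0,0],[0.01,0,0],[0.007,0,0],[0.004,0,0],[0,0,0]], "angular": [[-0.1,0,0],[0,0,0],[0,0,0],[0,0,0],[0,0,0],[0,0,0],[0,0,0],[0,0,0]], "hand": [0.002,0.002,0.002,0.002,0.002,0.002,0.002,0.002]}}

```text
time_s: 51.15
eef_pos: [0.5165, 0.1903, 0.0897]
eef_rot: [2.079, 1.568, -2.613]
wrist_force: [0.2, 0.5, -1.3]
width: 0.0077
```

```bash

python3 - <<'E'
from h import *
to((0.5166,0.1895,0.081),91.1)
p,d,c=snap('wrist'); save(p,'s_w',(60,0,580,330),1.5)
E
```

```text
t 51.15 pos [0.5165 0.1903 0.0897] jaw 91.18 q [ 0.2   0.6  -0.78  1.9   0.55  0.87  0.73] w 0.0077 F [ 0.2  0.5 -1.3]
 world d [ 0.0001 -0.0008 -0.0087]  shift now-axes [ 0.0087 -0.0001 -0.0008]  shift final-axes [ 0.0087 -0.0001 -0.0008]  turn [ 0.08 -0.09 -0.16]
```

View pics/s_w.png

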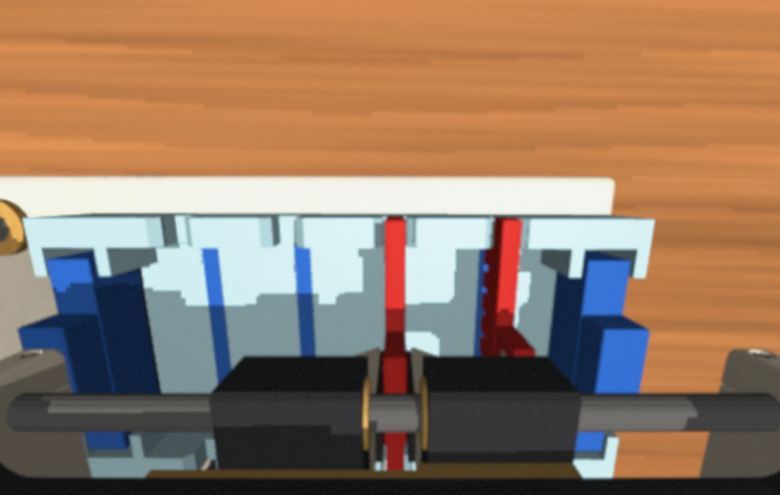

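Call:
{"op": "send_rows", "data": {"travel": [[0.004,0,-0.0005],[0.003,0,0],[0.002,0,0],[0.0013,0,0],[0,0,0]], "angular": [[0,0,0],[0,0,0],[0,0,0],[0,0,0],[0,0,0]], "hand": [0.002,0.002,0.002,0.002,0.002]}}

```text
time_s: 51.7
eef_pos: [0.5166, 0.1898, 0.0814]
eef_rot: [2.688, 1.567, -2.003]
wrist_force: [-7.2, -3.2, 17.8]
width: 0.0078
```

Call:
{"op": "send_rows", "data": {"travel": [[0,0,0],[0,0,0],[-0.01,0,0],[-0.02,0,0],[-0.03,0,0],[-0.03,0,0],[-0.03,0,0],[-0.006,0,0],[0,0,0],[0,0,0],[0,0,0],[0,0,0],[0,0,0],[0,0,0],[0,0,0],[0,0,0],[0,0,0],[0,0,0]], "angular": [[0,0,0],[0,0,0],[0,0,0],[0,0,0],[0,0,0],[0,0,0],[8,0,0],[8,0,0],[8,0,0],[7.9,0,0],[7.9,0,0],[7.9,0,0],[7.9,0,0],[7.9,0,0],[7.9,0,0],[7.9,0,0],[7.9,0,0],[7.9,0,0]], "hand": [0.03,0.03,0.03,0.03,0.03,0.03,0.03,0.03,0.03,0.03,0.03,0.03,0.03,0.03,0.03,0.03,0.03,0.03]}}

```text
time_s: 53.5
eef_pos: [0.5167, 0.1903, 0.206]
eef_rot: [-2.642, 1.568, -2.716]
wrist_force: [0.8, 0.3, -0.1]
width: 0.0302
```

Call:
{"op": "send_rows", "data": {"travel": [[0,-0.0313,0.0032],[0,-0.0313,0.0032],[0,-0.0313,0.0032],[0,-0.0313,0.0032],[0,-0.0313,0.0032],[0,-0.0313,0.0032],[0,-0.0313,0.0032],[0,-0.0313,0.0032],[0,-0.0313,0.0032],[0,-0.0313,0.0032],[0,-0.0313,0.0032],[0,-0.0313,0.0032],[0,-0.0313,0.0032],[0,-0.0313,0.0032],[0,0,0],[0,0,0]], "angular": [[0,0,0],[0,0,0],[0,0,0],[0,0,0],[0,0,0],[0,0,0],[0,0,0],[0,0,0],[0,0,0],[0,0,0],[0,0,0],[0,0,0],[0,0,0],[0,0,0],[0,0,0],[0,0,0]], "hand": [0.03,0.03,0.03,0.03,0.03,0.03,0.03,0.03,0.03,0.03,0.03,0.03,0.03,0.03,0.03,0.03]}}

```text
time_s: 55.1
eef_pos: [0.5313, -0.2506, 0.2063]
eef_rot: [-2.769, 1.568, -2.839]
wrist_force: [-0.1, 0.9, -0.2]
width: 0.0301
```

```bash

python3 - <<'E'
from h import *
to((0.534,-0.216,0.052),-4.1)
p,d,c=snap('wrist'); save(p,'t_w'); combs(c,p,d)
p,d,c=snap('top'); save(p,'t_t',(180,165,500,275),2.5)
to((0.534,-0.216,0.052),-4.1)
E
```

```text
t 55.1 pos [ 0.5313 -0.2506  0.2063] jaw -4.02 q [ 0.67  0.4  -0.35  1.73  0.16  1.04  0.19] w 0.0301 F [-0.1  0.9 -0.2]
 world d [ 0.0027  0.0346 -0.1543]  shift now-axes [0.1543 0.0349 0.0006]  shift final-axes [0.1543 0.0347 0.0002]  turn [ 0.08 -0.14  0.05]
tab 234 z 0.0798 [ 0.5346 -0.2155] [0.0331 0.0071] 85.8 px [321 147   8  34]
tab 276 z 0.0799 [ 0.5796 -0.2186] [0.0332 0.0074] 86.1 px [364 147  10  34]
spine 291 z 0.052 [ 0.5367 -0.178 ] [0.0424 0.0066] 86.1 px [321 105   7  42]
spine 578 z 0.0519 [ 0.5799 -0.2192] [0.1186 0.0079] 85.9 px [360 105  11 108]
spine 215 z 0.0521 [ 0.5312 -0.2565] [0.0371 0.007 ] 86.1 px [321 181   7  32]
t 55.2 pos [ 0.5318 -0.2486  0.2064] jaw -3.83 q [ 0.67  0.4  -0.35  1.74  0.16  1.04  0.19] w 0.03 F [0.6 0.8 0.2]
 world d [ 0.0022  0.0326 -0.1544]  shift now-axes [0.1544 0.0328 0.0004]  shift final-axes [ 1.544e-01  3.270e-02 -1.000e-04]  turn [ 0.27 -0.13  0.04]
```

View pics/t_t.png

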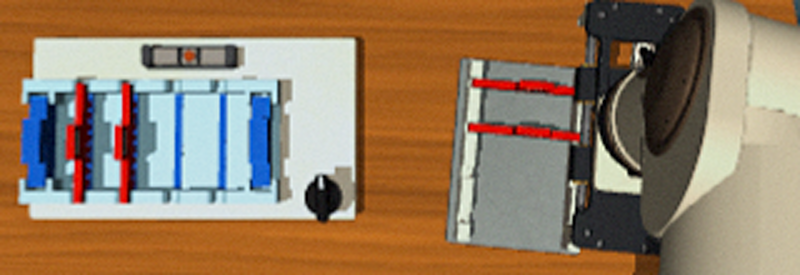

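Call:
{"op": "send_rows", "data": {"travel": [[0,0.017,0.0002],[0,0.017,0.0002],[0.025,0,0],[0.025,0,0],[0.025,0,0],[0.025,0,0],[0.025,0,0],[0.02,0,0],[0.01,0,0],[0,0,0],[0,0,0],[0,0,0],[0,0,0],[0,0,0],[0,0,0]], "angular": [[0.1,0,0],[0,0,0],[0,0,0],[0,0,0],[0,0,0],[0,0,0],[0,0,0],[0,0,0],[0,0,0],[0,0,0],[0,0,0],[0,0,0],[0,0,0],[0,0,0],[0,0,0]], "hand": [0.03,0.03,0.03,0.03,0.03,0.03,0.03,0.03,0.03,0.03,0.002,0.002,0.002,0.002,0.002]}}

```text
time_s: 56.7
eef_pos: [0.5346, -0.217, 0.0522]
eef_rot: [-1.868, 1.568, -1.938]
wrist_force: [-0.8, 0.4, 7.5]
width: 0.0078
```

```bash

python3 - <<'E'
from h import *
to((0.5174,0.1435,0.08),91.1)
E
```

```text
t 56.7 pos [ 0.5346 -0.217   0.0522] jaw -4.04 q [ 0.58  0.59 -0.31  1.86  0.26  0.73  0.05] w 0.0078 F [-0.8  0.4  7.5]
 world d [-0.0172  0.3605  0.0278]  shift now-axes [-0.0286  0.3583 -0.0426]  shift final-axes [-0.0278  0.0103  0.3607]  turn [-9.514e+01 -1.500e-01  7.000e-02]
```

Call:
{"op": "send_rows", "data": {"travel": [[-0.01,0,0],[-0.015,0,0],[-0.02,0,0],[-0.025,0,0],[-0.03,0,0],[-0.025,0,0],[0,0,0],[0,0,0],[0,0,0],[0,0,0],[0,0,0],[0,0,0],[0,0,0],[0,0,0],[0,0,0],[0,0,0],[0,0,0]], "angular": [[0,0,0],[0,0,0],[0,0,0],[0,0,0],[0,0,0],[-8,0,0],[-7.9,0,0],[-7.9,0,0],[-7.9,0,0],[-7.9,0,0],[-7.9,0,0],[-7.9,0,0],[-7.9,0,0],[-7.9,0,0],[-7.9,0,0],[-8,0,0],[-8,0,0]], "hand": [0.002,0.002,0.002,0.002,0.002,0.002,0.002,0.002,0.002,0.002,0.002,0.002,0.002,0.002,0.002,0.002,0.002]}}

```text
time_s: 58.4
eef_pos: [0.534, -0.2167, 0.1773]
eef_rot: [2.372, 1.567, -2.316]
wrist_force: [0.8, 0.3, -0.4]
width: 0.0078
```

Call:
{"op": "send_rows", "data": {"travel": [[0,0.0009,0.03],[0,0.0009,0.03],[0,0.0009,0.03],[0,0.0009,0.03],[0,0.0009,0.03],[0,0.0009,0.03],[0,0.0009,0.03],[0,0.0009,0.03],[0,0.0009,0.03],[0,0.0009,0.03],[0,0.0009,0.03],[0,0.0009,0.03],[0,0,0],[0,0,0],[0,0,0]], "angular": [[0,0,0],[0,0,0],[0,0,0],[0,0,0],[0,0,0],[0,0,0],[0,0,0],[0,0,0],[0,0,0],[0,0,0],[0,0,0],[0,0,0],[0,0,0],[0,0,0],[0,0,0]], "hand": [0.002,0.002,0.002,0.002,0.002,0.002,0.002,0.002,0.002,0.002,0.002,0.002,0.002,0.002,0.002]}}

```text
time_s: 59.9
eef_pos: [0.5168, 0.1419, 0.1759]
eef_rot: [2.467, 1.567, -2.228]
wrist_force: [0.3, -0.7, -0.5]
width: 0.0078
```

```bash

python3 - <<'E'
from h import *
to((0.5174,0.1435,0.081),91.1)
E
```

```text
t 59.9 pos [0.5168 0.1419 0.1759] jaw 91.0 q [ 0.32  0.44 -0.81  1.88  0.38  0.99  0.94] w 0.0078 F [ 0.3 -0.7 -0.5]
 world d [ 0.0006  0.0016 -0.0949]  shift now-axes [ 0.0949 -0.0008  0.0019]  shift final-axes [ 0.0949 -0.0006  0.0016]  turn [-0.1  -0.17 -0.14]
```

Call:
{"op": "send_rows", "data": {"travel": [[0.01,-0.0006,0.0011],[0.02,0,0],[0.02,0,0],[0.015,0,0],[0.01,0,0],[0.007,0,0],[0.004,0,0],[0,0,0]], "angular": [[-0.1,0,0],[0,0,0],[0,0,0],[0,0,0],[0,0,0],[0,0,0],[0,0,0],[0,0,0]], "hand": [0.002,0.002,0.002,0.002,0.002,0.002,0.002,0.002]}}

```text
time_s: 60.7
eef_pos: [0.517, 0.1443, 0.0894]
eef_rot: [2.078, 1.568, -2.614]
wrist_force: [-0.0, 0.3, -0.5]
width: 0.0076
```

Call:
{"op": "send_rows", "data": {"travel": [[0.004,0,0],[0.003,0,0],[0.002,0,0],[0.0013,0,0],[0,0,0]], "angular": [[0,0,0],[0,0,0],[0,0,0],[0,0,0],[0,0,0]], "hand": [0.002,0.002,0.002,0.002,0.002]}}

```text
time_s: 61.2
eef_pos: [0.5171, 0.1443, 0.0811]
eef_rot: [2.644, 1.567, -2.047]
wrist_force: [-6.2, -1.9, 15.8]
width: 0.0077
```

```bash

python3 - <<'E'
from h import *
to((0.5174,0.1435,0.081),91.1)
p,d,c=snap('wrist'); save(p,'u_w',(60,0,580,330),1.5)
E
```

```text
t 61.2 pos [0.5171 0.1443 0.0811] jaw 91.19 q [ 0.24  0.57 -0.72  1.94  0.51  0.82  0.83] w 0.0077 F [-6.2 -1.9 15.8]
 world d [ 0.0003 -0.0008 -0.0001]  shift now-axes [ 0.0001 -0.0003 -0.0008]  shift final-axes [ 0.0001 -0.0003 -0.0008]  turn [ 0.09 -0.18 -0.1 ]
```

View pics/u_w.png

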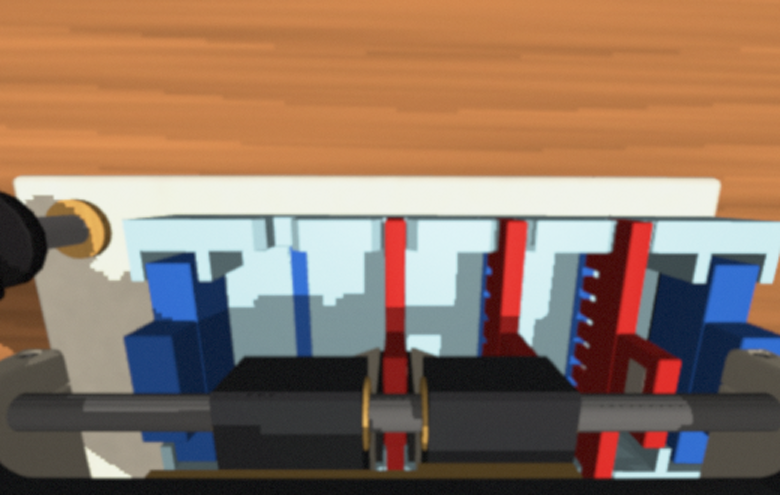

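Call:
{"op": "send_rows", "data": {"travel": [[0,0,0],[0,0,0],[-0.01,0,0],[-0.02,0,0],[-0.03,0,0],[-0.03,0,0],[-0.03,0,0],[-0.006,0,0],[0,0,0],[0,0,0],[0,0,0],[0,0,0],[0,0,0],[0,0,0],[0,0,0],[0,0,0],[0,0,0],[0,0,0]], "angular": [[0,0,0],[0,0,0],[0,0,0],[0,0,0],[0,0,0],[0,0,0],[8,0,0],[8,0,0],[8,0,0],[7.9,0,0],[7.9,0,0],[7.9,0,0],[7.9,0,0],[7.9,0,0],[7.9,0,0],[7.9,0,0],[7.9,0,0],[7.9,0,0]], "hand": [0.03,0.03,0.03,0.03,0.03,0.03,0.03,0.03,0.03,0.03,0.03,0.03,0.03,0.03,0.03,0.03,0.03,0.03]}}

```text
time_s: 63.05
eef_pos: [0.5172, 0.1448, 0.2058]
eef_rot: [-2.622, 1.568, -2.696]
wrist_force: [0.3, 0.4, -0.2]
width: 0.0299
```

Call:
{"op": "send_rows", "data": {"travel": [[0,-0.03,0.0069],[0,-0.03,0.0069],[0,-0.03,0.0069],[0,-0.03,0.0069],[0,-0.03,0.0069],[0,-0.03,0.0069],[0,-0.03,0.0069],[0,-0.03,0.0069],[0,-0.03,0.0069],[0,-0.03,0.0069],[0,-0.03,0.0069],[0,-0.03,0.0069],[0,-0.03,0.0069],[0,0,0],[0,0,0]], "angular": [[0,0,0],[0,0,0],[0,0,0],[0,0,0],[0,0,0],[0,0,0],[0,0,0],[0,0,0],[0,0,0],[0,0,0],[0,0,0],[0,0,0],[0,0,0],[0,0,0],[0,0,0]], "hand": [0.03,0.03,0.03,0.03,0.03,0.03,0.03,0.03,0.03,0.03,0.03,0.03,0.03,0.03,0.03]}}

```text
time_s: 64.55
eef_pos: [0.5798, -0.2512, 0.2058]
eef_rot: [-2.797, 1.568, -2.867]
wrist_force: [-0.3, 0.3, 0.7]
width: 0.0299
```

```bash

python3 - <<'E'
from h import *
to((0.5797,-0.2187,0.052),-4.1)
p,d,c=snap('wrist'); save(p,'v_w'); combs(c,p,d)
p,d,c=snap('top'); save(p,'v_t',(180,165,500,275),2.5)
to((0.5797,-0.2187,0.052),-4.1)
E
```

```text
t 64.55 pos [ 0.5798 -0.2512  0.2058] jaw -4.02 q [ 0.6   0.48 -0.32  1.62  0.17  1.08  0.16] w 0.0299 F [-0.3  0.3  0.7]
 world d [-1.000e-04  3.250e-02 -1.538e-01]  shift now-axes [ 0.1538  0.0326 -0.002 ]  shift final-axes [ 0.1538  0.0324 -0.0025]  turn [ 0.08 -0.15  0.05]
tab 270 z 0.0798 [ 0.5798 -0.2188] [0.0334 0.0072] 86.0 px [318 150   8  34]
spine 280 z 0.052 [ 0.5829 -0.1812] [0.0417 0.0066] 85.9 px [319 108   7  41]
spine 207 z 0.052 [ 0.5773 -0.26  ] [0.0366 0.007 ] 85.7 px [319 184   7  31]
t 64.65 pos [ 0.5803 -0.249   0.206 ] jaw -3.83 q [ 0.6   0.47 -0.33  1.62  0.17  1.08  0.16] w 0.0299 F [0.7 0.5 0.3]
 world d [-0.0006  0.0303 -0.154 ]  shift now-axes [ 0.154   0.0303 -0.0022]  shift final-axes [ 0.154   0.0302 -0.0027]  turn [ 0.27 -0.13  0.03]
```

View pics/v_t.png

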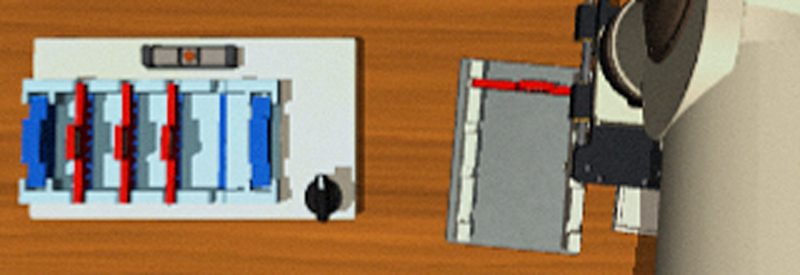

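Call:
{"op": "send_rows", "data": {"travel": [[0,0.0155,-0.0012],[0,0.0155,-0.0012],[0.025,0,0],[0.025,0,0],[0.025,0,0],[0.025,0,0],[0.025,0,0],[0.02,0,0],[0.0095,0,0],[0,0,0],[0,0,0],[0,0,0],[0,0,0],[0,0,0],[0,0,0]], "angular": [[0.1,0,0],[0,0,0],[0,0,0],[0,0,0],[0,0,0],[0,0,0],[0,0,0],[0,0,0],[0,0,0],[0,0,0],[0,0,0],[0,0,0],[0,0,0],[0,0,0],[0,0,0]], "hand": [0.03,0.03,0.03,0.03,0.03,0.03,0.03,0.03,0.03,0.03,0.002,0.002,0.002,0.002,0.002]}}

```text
time_s: 66.15
eef_pos: [0.5803, -0.2202, 0.0524]
eef_rot: [-1.805, 1.568, -1.875]
wrist_force: [-1.2, 0.5, 5.8]
width: 0.0079
```

```bash

python3 - <<'E'
from h import *
to((0.5183,0.0975,0.08),91.1)
E
```

```text
t 66.15 pos [ 0.5803 -0.2202  0.0524] jaw -4.03 q [ 0.53  0.64 -0.29  1.75  0.25  0.79  0.05] w 0.0079 F [-1.2  0.5  5.8]
 world d [-0.062   0.3177  0.0276]  shift now-axes [-0.0283  0.3125 -0.0842]  shift final-axes [-0.0276  0.0559  0.3188]  turn [-9.513e+01 -1.400e-01  8.000e-02]
```

Call:
{"op": "send_rows", "data": {"travel": [[-0.01,0,0],[-0.015,0,0],[-0.02,0,0],[-0.025,0,0],[-0.03,0,0],[-0.025,0,0],[0,0,0],[0,0,0],[0,0,0],[0,0,0],[0,0,0],[0,0,0],[0,0,0],[0,0,0],[0,0,0],[0,0,0],[0,0,0]], "angular": [[0,0,0],[0,0,0],[0,0,0],[0,0,0],[0,0,0],[-8,0,0],[-7.9,0,0],[-7.9,0,0],[-7.9,0,0],[-7.9,0,0],[-7.9,0,0],[-7.9,0,0],[-7.9,0,0],[-7.9,0,0],[-7.9,0,0],[-8,0,0],[-8,0,0]], "hand": [0.002,0.002,0.002,0.002,0.002,0.002,0.002,0.002,0.002,0.002,0.002,0.002,0.002,0.002,0.002,0.002,0.002]}}

```text
time_s: 67.85
eef_pos: [0.5795, -0.2201, 0.1773]
eef_rot: [2.321, 1.567, -2.367]
wrist_force: [0.6, -0.3, -1.2]
width: 0.0079
```

Call:
{"op": "send_rows", "data": {"travel": [[0,0.0051,0.029],[0,0.0051,0.029],[0,0.0051,0.029],[0,0.0051,0.029],[0,0.0051,0.029],[0,0.0051,0.029],[0,0.0051,0.029],[0,0.0051,0.029],[0,0.0051,0.029],[0,0.0051,0.029],[0,0.0049,0.029],[0,0,0],[0,0,0],[0,0,0]], "angular": [[0,0,0],[0,0,0],[0,0,0],[0,0,0],[0,0,0],[0,0,0],[0,0,0],[0,0,0],[0,0,0],[0,0,0],[0,0,0],[0,0,0],[0,0,0],[0,0,0]], "hand": [0.002,0.002,0.002,0.002,0.002,0.002,0.002,0.002,0.002,0.002,0.002,0.002,0.002,0.002]}}

```text
time_s: 69.25
eef_pos: [0.5182, 0.0968, 0.1763]
eef_rot: [2.491, 1.567, -2.204]
wrist_force: [0.6, 0.2, -0.9]
width: 0.0078
```

```bash

python3 - <<'E'
from h import *
to((0.5183,0.0978,0.081),91.1)
E
```

```text
t 69.25 pos [0.5182 0.0968 0.1763] jaw 90.99 q [ 0.41  0.42 -0.8   1.9   0.36  0.98  1.03] w 0.0078 F [ 0.6  0.2 -0.9]
 world d [ 0.0001  0.001  -0.0953]  shift now-axes [ 0.0953 -0.0003  0.0013]  shift final-axes [ 0.0953 -0.0001  0.001 ]  turn [-0.11 -0.17 -0.13]
```

Call:
{"op": "send_rows", "data": {"travel": [[0.01,0,0.0005],[0.02,0,0],[0.02,0,0],[0.015,0,0],[0.01,0,0],[0.007,0,0],[0.004,0,0],[0,0,0]], "angular": [[-0.1,0,0],[0,0,0],[0,0,0],[0,0,0],[0,0,0],[0,0,0],[0,0,0],[0,0,0]], "hand": [0.002,0.002,0.002,0.002,0.002,0.002,0.002,0.002]}}

```text
time_s: 70.05
eef_pos: [0.5176, 0.0986, 0.0897]
eef_rot: [2.045, 1.568, -2.646]
wrist_force: [0.3, 0.7, -0.6]
width: 0.0076
```

Call:
{"op": "send_rows", "data": {"travel": [[0.004,0,0],[0.003,0,0],[0.002,0,0],[0.0013,0,0],[0,0,0]], "angular": [[0,0,0],[0,0,0],[0,0,0],[0,0,0],[0,0,0]], "hand": [0.002,0.002,0.002,0.002,0.002]}}

```text
time_s: 70.55
eef_pos: [0.5178, 0.0985, 0.0812]
eef_rot: [2.599, 1.567, -2.093]
wrist_force: [-6.5, -1.8, 16.2]
width: 0.0081
```

Call:
{"op": "send_rows", "data": {"travel": [[0,0,0],[0,0,0],[-0.01,0,0],[-0.02,0,0],[-0.03,0,0],[-0.03,0,0],[-0.03,0,0],[-0.03,0,0],[-0.03,0,0],[0,0,0]], "angular": [[0,0,0],[0,0,0],[0,0,0],[0,0,0],[0,0,0],[0,0,0],[0,0,0],[0,0,0],[0,0,0],[0,0,0]], "hand": [0.03,0.03,0.03,0.03,0.03,0.03,0.03,0.03,0.03,0.03]}}

```text
time_s: 71.55
eef_pos: [0.5206, 0.1, 0.2643]
eef_rot: [-1.759, 1.566, -0.167]
wrist_force: [1.4, 0.2, -0.2]
width: 0.0301
```

```bash

python3 - <<'E'
from h import *
to(None)
p,d,c=snap('wrist'); save(p,'w_w')
p,d,c=snap('top'); save(p,'w_t2',(232,178,284,196),15); print(level2(p,c)); save(p,'w_t',(180,100,500,275),2.4)
p,d,c=snap('scene'); save(p,'w_s',(200,100,520,300),2.4)
E
```

```text
t 71.55 pos [0.5206 0.1    0.2643] jaw 91.19 q [ 0.47  0.32 -0.86  1.8   0.27  1.14  1.12] w 0.0301 F [ 1.4  0.2 -0.2]
(np.float64(255.35918811163464), np.int64(14))
```

View pics/w_s.png

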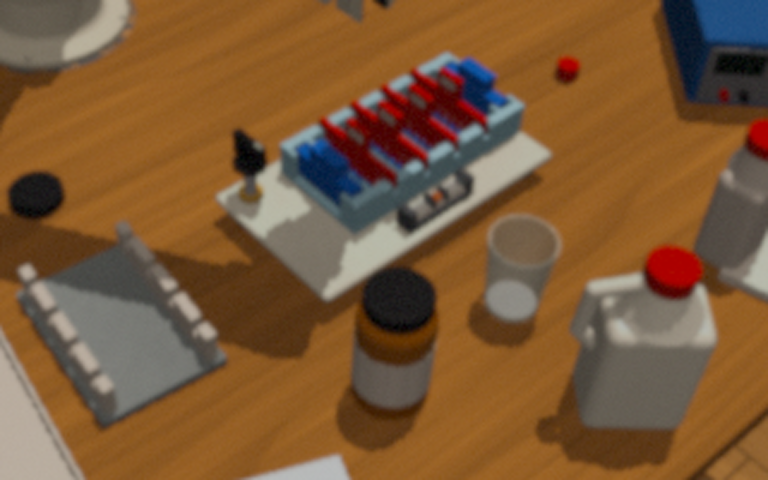

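View pics/w_t.png

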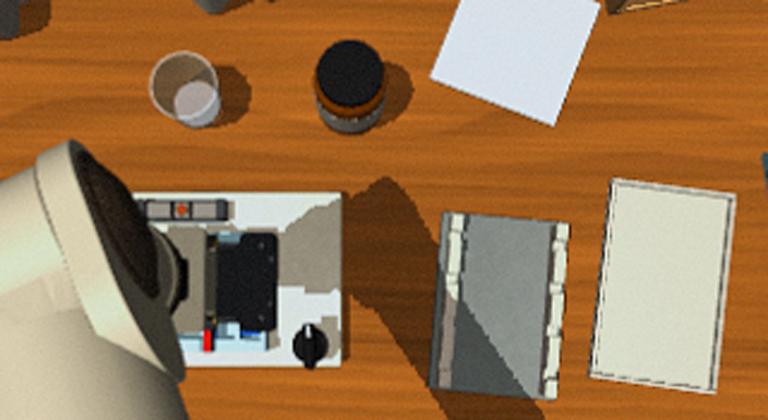

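View pics/w_t2.png

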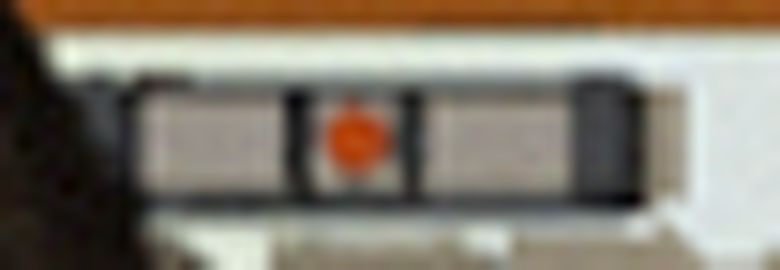

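Call:
{"op": "send_rows", "data": {"travel": [[0,0,-0.03],[0,0,-0.03],[0,0,-0.03],[0,0,-0.03],[0,0,-0.03],[0,0,-0.03],[0,0,-0.03],[0,0,-0.03],[0,0,-0.03],[0,0,0],[0,0,0]], "angular": [[0,0,0],[0,0,0],[0,0,0],[0,0,0],[0,0,0],[0,0,0],[0,0,0],[0,0,0],[0,0,0],[0,0,0],[0,0,0]], "hand": [0.03,0.03,0.03,0.03,0.03,0.03,0.03,0.03,0.03,0.03,0.03]}}

```text
time_s: 72.8
eef_pos: [0.5226, -0.1714, 0.2585]
eef_rot: [1.522, 1.566, 3.112]
wrist_force: [1.0, -0.3, 0.6]
width: 0.03
```

```bash

python3 - <<'E'
from h import *
to(None)
p,d,c=snap('top'); print(level2(p,c)); save(p,'x_t',(180,165,340,265),5)
save(p,'x_t2',(232,178,284,196),15)
H=hsv(p);P=cloud(c,d);z=P[...,2]
red=((H[...,0]<8)|(H[...,0]>172))&(H[...,1]>130)&(H[...,2]>60)
blu=(H[...,0]>105)&(H[...,0]<125)&(H[...,1]>130)
for nm,m in(('red',red),('blue',blu)):
    m=m.copy(); m[:,:185]=0;m[:,300:]=0;m[:175]=0;m[260:]=0
    n,l,st,ce=cv2.connectedComponentsWithStats(m.astype(np.uint8))
    for i in range(1,n):
        if st[i,4]<20: continue
        zz=z[l==i]; print(nm,st[i],np.round(np.nanpercentile(zz,[5,25,50,75,90,97]),3))
E
```

```text
t 72.8 pos [ 0.5226 -0.1714  0.2585] jaw 91.08 q [ 0.87  0.34 -0.74  1.76  0.25  1.14  1.64] w 0.03 F [ 1.  -0.3  0.6]
(np.float64(255.36884348777818), np.int64(14))
red [206 198   8  48 177] [0.041 0.081 0.083 0.096 0.111 0.112]
red [226 198   6  48 171] [0.079 0.081 0.084 0.106 0.111 0.112]
red [244 198   6  48 162] [0.042 0.081 0.083 0.105 0.11  0.111]
red [263 198   6  49 162] [0.08  0.081 0.083 0.109 0.111 0.113]
blue [189 203  13  37 397] [0.058 0.075 0.08  0.096 0.099 0.1  ]
blue [215 202   3   9  20] [0.039 0.04  0.042 0.059 0.066 0.066]
blue [251 202   2  39  53] [0.037 0.04  0.041 0.043 0.059 0.066]
blue [269 203   2  21  31] [0.038 0.041 0.043 0.061 0.066 0.067]
blue [280 203   9  37 280] [0.075 0.078 0.088 0.098 0.1   0.101]
blue [215 212   3  29  47] [0.039 0.041 0.043 0.047 0.052 0.064]
```

View pics/x_t.png

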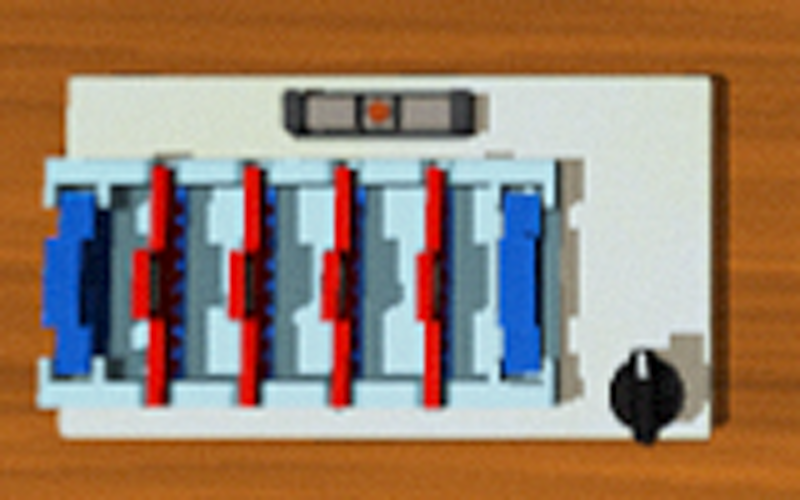

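View pics/x_t2.png

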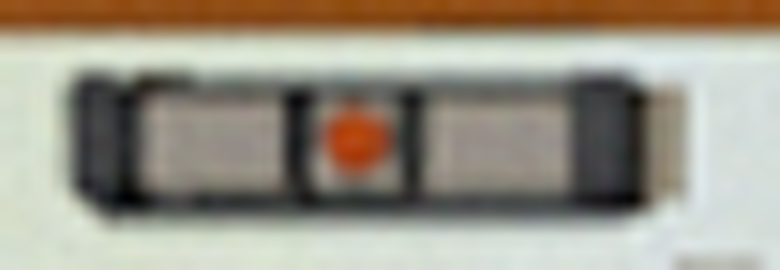

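All four comb tops are at about 111 mm and both dam tops at about 99 mm, which are the seated heights. The ball is still centred, with its centre at about 355 px between rings at about 300 and 412 px. I'm handing the job in.

```bash
python3 - <<'E'
from station import robot
print(robot.job_done())
E
```

```text
the job is handed in; nothing more can be done
None
```

The tray is ready for pouring, and I handed the job in at about 73 s of the 192 s allowed.

- **Level:** with the tray still empty, I turned the screw counter-clockwise about 183° in one grasp and let go. In the last pictures the ball was within about half a millimetre of midway between the rings, unchanged since I let go of the screw.
- **Dams:** one stands in each end groove. I pressed each until I felt contact. Their tops read about 99–100 mm, which is the seated height.
- **Combs:** all four were in the stand and now stand in slots 1 to 4. I also pressed each until I felt contact. Their tops read about 111 mm, which is the seated height.
- **Jar and beaker:** both are still standing and the arm never went near them.

- **First grip on the screw:** it closed on the round disc below the wing instead of the wing. I opened, rose 8 mm and gripped again before turning anything.
- **Comb stand:** it looked slightly displaced in the last pictures, after the combs were already out, so it did not affect the job. I did not measure the shift.

No final check failed. I had no direct reading of the arm's pressure on objects. The highest wrist force I saw was about 23 N, with the limit at 120 N.

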